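# Shim the coil press and hold it shut

### The arm

A 7-joint arm with a two-finger parallel gripper is mounted at the origin on the work surface. World frame = base frame: x ahead of the robot, y to its left, z up, the work surface at z = 0. Lengths are in m, angles in rad, forces in N, time in s.
With the tool pointing down it reaches from about 0.425 to 1.025 m from the base axis. Payload 3.6 kg.
Tool frame: the origin (TCP) lies at the very end of the fingers, on their centre line; the grasp point (between the pads) lies 19 mm behind it; x points along the fingers, z is the direction in which the jaws open and shut, and the axes are right-handed (so a half turn about x gives the same grasp; the last joint's range is limited). The gripper opens to 85 mm and grips with 20 to 120 N. Pads are 22 mm wide; open, the fingers measure 114 mm over their backs; the gripper's body (76 mm by 85 mm) begins 54 mm behind the grasp point. The pads swing forward as they close: fully open they stand 13 mm farther back than shut.
Start: joints at [-1.274, 0.591, 0.048, 1.609, -0.033, 0.943, -0.034], TCP at [0.276, 0.67, 0.231] pointing down, gripper open.
Joint ranges: [-2.69, 2.69], [-0.47, 2.24], [-1.27, 1.36], [0.19, 2.51], [-1.53, 4.68], [0.08, 2.07], [-3.09, 3.09]. Speed limits (rad/s): [2.57, 2.57, 3.14, 3.14, 3.14, 3.14, 3.14].

### API

Orientations are given as a unit quaternion [x, y, z, w].
In Python, from plant import sense, imaging, job gives the robot as it stands.
- The arm moves only by the tool drive_tool, never from a script. Its argument "moves" is text: rows parted by semicolons, each of 5 numbers parted by spaces: the shift along the tool's x, y, z in cm, then the turn about the tool's x in degrees, then the closure in counts, from 0 (fully open) to 255 (shut). A call has 1 to 12 rows; each row shifts and turns the commanded pose from where the row before left it, along the tool's axes as they then stand; what a row does not reach is not made up. A row lasts 1/12 s, in which the tool goes at most 41.7 mm and 7.16 degrees, less where a joint would pass 70% of its speed; a pose out of reach is approached as far as the arm can. A call is refused whole if a number of a shift passes 4.17 or a number of a turn 7.16, either way. A call with a gripper value outside its range is refused whole. The fingers move at their own pace and stop on an object; "newtons" is the grip in N (left out, the last holds). Time passes only in rows, so rows that do not move let the fingers close. It gives the time, the measured TCP pose, the force and the opening at its end, in the units of the state.
- sense(): the state, without advancing time (a new reading comes with each control period).
- imaging.capture(name): name is "side" or "top"; returns a dict with "color" (480x640x3 uint8, blue, green, red), "range_z" (480x640 float32, m along the optical axis (not along the pixel's ray), 0 where there is no reading), "mtx" (3x3 intrinsics, pixels), "R" (3x3) and "t" (3): a world point X has camera coordinates R X + t. Camera axes: x right, y down, z forward; pixel columns grow to the right and rows downward; lengths in m; the calibration is good to about 2 mm. A picture is of the moment at which its call begins.
- job.hand_in(): hands the job in, once; it reports no verdict.
Trained networks look in a picture, given as the dict that the camera call returned (one of the last four; its "shot" number tells which), for a name from the list of things; names that differ only in an ending like _2 or _b are one class to them, and where a whole thing is asked for, a point or a joint stands for the part that bears it (a point fixed in the world has none). Each returns a list of dicts, best first, with "p" (0 to 1); they miss things now and then, are a little off and sometimes report something else, mostly with a low value. They report only what shows in the picture. A call takes as long as a camera call.
- imaging.search_frame(picture, thing): "xyz" ([x, y, z] in m, in world coordinates, good to about 4 mm: the middle of the surface that is visible of it).
- imaging.cut_out(picture, thing): "mask" (480x640 bool, what is visible of it).
- imaging.mark_of(picture, thing): "xyz" ([x, y, z] in m, in world coordinates, good to about 4 mm: a listed point, or the origin of a listed thing).
The state is a dict: "time_s": time; "qpos": joint angles; "dq": joint speeds; "joint_torque": joint torques, N m; "position": TCP position; "tool_rot": TCP orientation; "ft_force": force on the tool from outside, world axes, zero at the start; "torque": the same for the moment, N m; "width": finger opening in m.
Only numpy, scipy, OpenCV 4.12 (cv2) and the standard library are available. Lean on these libraries where they do the work, as an engineer would, in place of code of your own. Each camera call takes 0.05 s, during which the arm holds its last target.

### The job

Lock the press jig first by turning its turnbutton square across the edge of the base plate. Then lay plywood spacers flat and centred, one on another with their long sides along the press bar, on the wooden block on top of the copper ring core, until the press bar, pulled down by its black ball, clamps the stack firmly instead of dropping loose onto its own stop, using no more spacers than that takes. Finish holding the bar down hard on the stack (the program ends while holding, as the bar springs up when let go), with unused spacers flat on the bench and the small coil and the bobbin that lie among them left where they are.

Things in the scene. Friction and masses are not known exactly. Their poses are not given: they have to be found in the camera images.
- jig: press jig, fixed: base plate 130 (x) x 290 (y) x 15 mm high; hinge cheeks 130 mm high at its y = +95 mm. Origin on the bench under the press axis; x and y level, turning with the jig. On the axis, on a jack, a copper ring core 100 mm across bears a wooden block 30 (x) x 50 (y) mm. Spacers go on the block's flat top, 78 to 90 mm above the bench, different every time
- press_point (a point): point on the axis of the wooden block, 92 mm above the bench: where the underside of the bar's nose comes when the bar lies level on its own stop. A stack with its top above this point gets clamped by the bar; with its top below, it stays loose
- bar (a joint): sprung press bar: 0 = level, on its stop; grows as it swings up; a spring (1 to 4 N at the ball) lifts it to 1.45, nearly upright, as at the start. It turns about the jig's x axis through bar_hinge; level, it runs 180 mm to the jig's -y. 18 mm wide, 14 thick; round nose under it, 95 mm from the hinge. 8 mm of stack above press_point stops it at about 0.085
- bar_ball (a point): centre of the black ball, 28 mm across, at the bar's free end, 180 mm from bar_hinge; 112 mm above the bench when the bar is level, about 290 mm when it is up. Can be pinched from above with the fingers closing along the jig's x axis, and led down in an arc
- bar_hinge (a point): axis of the bar's hinge, 112 mm above the bench, 95 mm from the press axis towards the jig's +y; does not move
- turnbutton (a joint): turnbutton beside the jig: near 0 its arm points along the jig's +y, beside the base plate (open); turned 1.57 anticlockwise seen from above it points to the jig's -x, square across the edge of the plate (locked); end stop at 1.6. Light friction, stays where it is left
- button_pin (a point): middle of the upright round pin on the turnbutton's arm, 12 mm in diameter, standing from 26 to 66 mm above the bench; this point is 46 mm up and 50 mm from the pivot. Can be pinched or pushed from above
- button_pivot (a point): point on the vertical axis of the turnbutton, 46 mm above the bench; does not move
- spacer1_mid (a point): centre of spacer1, a loose plywood spacer plate, 60 (its x) x 40 (its y) x 8 mm, about 30 g, at first lying flat on the bench (its centre 4 mm up); the four are alike
- spacer2_mid (a point): centre of spacer2, a loose plywood spacer plate, 60 (its x) x 40 (its y) x 8 mm, about 30 g, at first lying flat on the bench (its centre 4 mm up); the four are alike
- spacer3_mid (a point): centre of spacer3, a loose plywood spacer plate, 60 (its x) x 40 (its y) x 8 mm, about 30 g, at first lying flat on the bench (its centre 4 mm up); the four are alike
- spacer4_mid (a point): centre of spacer4, a loose plywood spacer plate, 60 (its x) x 40 (its y) x 8 mm, about 30 g, at first lying flat on the bench (its centre 4 mm up); the four are alike
- small_coil: loose copper ring coil, 60 mm across, 20 mm high, lying flat; origin at the centre of its underside; a bystander
- bobbin: loose black bobbin, 44 mm across, 34 mm high, standing; origin at the centre of its underside; a bystander

How it is judged:
By the outcome, as a careful person would: the job done as asked, in the order asked, and still so for the second after the job is handed in, while the arm keeps its last pose, push and grip.
It also fails if it takes over 69 s, if anything falls off the work surface, if the arm or the gripper's body presses on something with over 40 N, if the wrist force passes 120 N, or if a joint passes its speed limit or range.

## Working session

There is one attempt and no reset: what is moved stays moved. The work goes in short steps, Python scripts to look and compute and a tool call to move; the robot and the scene stay as the last step left them, time stands still between calls to the robot, and variables do not carry over. Pictures are saved under pics/ and viewed, and the job is handed in when it is done.

Besides the shell and the picture viewer there is one more tool, called after "Emit:" as name(argument=value, ...), one argument or row to a line, values as JSON. drive_tool: Moves the arm, as the interface text tells. Its arguments: {"type":"object","properties":{"moves":{"type":"string"},"newtons":{"type":"number"}},"required":["moves"]}

```bash
mkdir -p pics; ls; python3 - <<'E'
from plant import sense, imaging, job
import cv2
s=sense(); print(s)
for n in ("side","top"):
    p=imaging.capture(n); cv2.imwrite(f"pics/{n}0.png",p["color"]); print(n,p["mtx"],p["R"],p["t"],p["shot"])
E
```

```text
pics
{'time_s': 0.0, 'qpos': array([-1.27348549,  0.59210698,  0.04832076,  1.60985218, -0.03330649,
        0.94267385, -0.03364861]), 'dq': array([ 0.00065103, -0.00036263, -0.00010585,  0.0017524 , -0.00021552,
       -0.00020977,  0.00058377]), 'joint_torque': array([-8.69638399e-06, -5.48681760e+01,  1.54665794e+00, -1.98117793e+01,
        9.36008088e-03,  9.03343898e-03, -1.00275466e-05]), 'position': array([0.27586786, 0.66956251, 0.23013905]), 'tool_rot': array([-0.39391224,  0.58817404,  0.39295664,  0.58691526]), 'ft_force': array([-0.22872557, -0.19236596,  0.53955536]), 'torque': array([ 0.02757996,  0.00109202, -0.02017513]), 'width': 0.08552688283680432}
side [[468.434838     0.         314.2243553 ]
 [  0.         468.434838   233.85309015]
 [  0.           0.           1.        ]] [[ 0.9360497  -0.35176028  0.00869875]
 [-0.26411118 -0.71871709 -0.64318818]
 [ 0.23249999  0.59975866 -0.76565874]] [-0.52481672  0.18123405  0.99254863] 1
top [[598.51370027   0.         325.20856429]
 [  0.         598.51370027 242.99673484]
 [  0.           0.           1.        ]] [[-2.07538118e-04 -9.99937753e-01 -1.11556150e-02]
 [-9.92211167e-01  1.59553128e-03 -1.24557034e-01]
 [ 1.24567080e-01  1.10428755e-02 -9.92149735e-01]] [-4.85454662e-04  5.69366858e-01  1.31183492e+00] 2
```

View pics/side0.png

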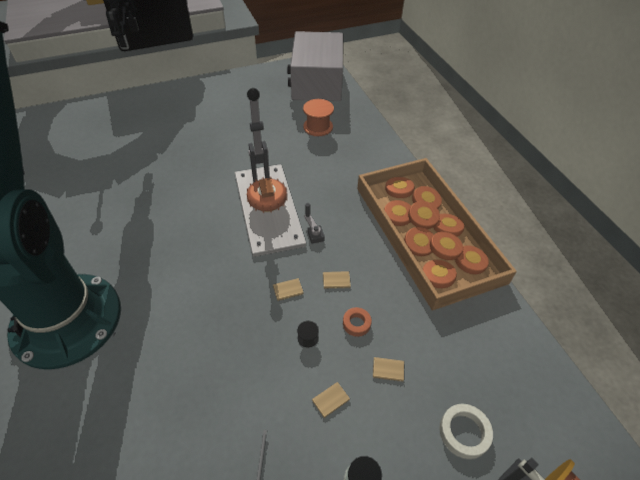

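View pics/top0.png

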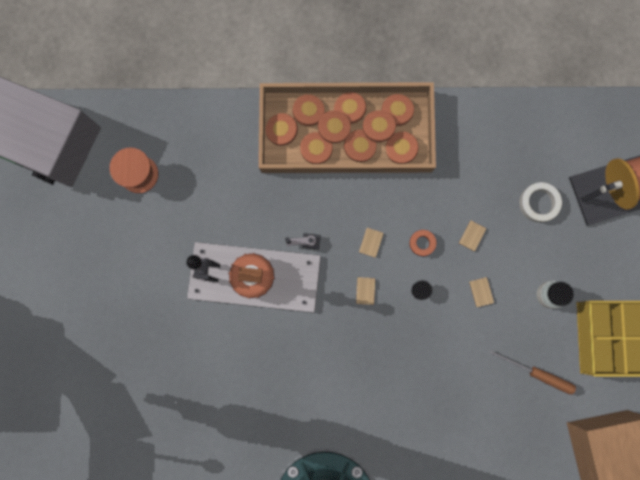

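The pictures show the jig at top px (253,277) with the bar upright to the left, and the turnbutton at (303,241). The four spacers are at (371,242), (367,290), (473,236) and (482,292), the coil at (423,243) and the bobbin at (422,290).

```bash
python3 - <<'E'
from plant import sense, imaging, job
import numpy as np
np.set_printoptions(precision=4,suppress=True)
for n in ("top","side"):
    p=imaging.capture(n)
    R,t,K=p["R"],p["t"],p["mtx"]
    print(n,'cam',-R.T@t)
    for th in ["jig","press_point","bar_ball","bar_hinge","button_pin","button_pivot","spacer1_mid","small_coil","bobbin"]:
        r=imaging.mark_of(p,th)
        print(th,[(np.array(d["xyz"]).round(4).tolist(),round(d["p"],2)) for d in r[:5]])
    np.savez(f"pics/{n}0.npz",**{k:p[k] for k in("color","range_z","mtx","R","t")})
E
```

```text
top cam [ 0.4015 -0.0159  1.3724]
jig []
press_point []
bar_ball [([0.507, 0.2375, 0.2884], 0.69)]
bar_hinge [([0.5005, 0.2583, 0.1157], 0.57)]
button_pin [([0.5737, 0.0847, 0.0505], 0.66)]
button_pivot [([0.5736, 0.0287, 0.0436], 0.6)]
spacer1_mid [([0.5878, -0.3399, 0.002], 0.96)]
small_coil [([0.5685, -0.2228, 0.0001], 0.59)]
bobbin [([0.4619, -0.2155, -0.004], 0.77)]
side cam [ 0.3084 -0.6496  0.8811]
jig [([0.4896, 0.1575, 0.0037], 0.94), ([0.5728, 0.0814, 0.0466], 0.53), ([0.5766, 0.0298, 0.0493], 0.4)]
press_point [([0.4984, 0.1653, 0.0925], 0.63), ([0.506, 0.2555, 0.1108], 0.36)]
bar_ball [([0.5047, 0.2339, 0.2888], 0.74)]
bar_hinge [([0.5048, 0.2562, 0.1128], 0.65)]
button_pin [([0.5723, 0.0817, 0.0482], 0.62)]
button_pivot [([0.5774, 0.0317, 0.0481], 0.98)]
spacer1_mid [([0.5918, -0.3408, 0.0041], 0.74), ([0.5727, -0.1029, 0.0044], 0.55)]
small_coil [([0.5732, -0.2247, 0.0016], 0.75)]
bobbin [([0.4646, -0.218, -0.0028], 0.8)]
```

```bash
cat > h.py <<'E'
import numpy as np, cv2
np.set_printoptions(precision=4,suppress=True)
def cloud(p):
    Z=p["range_z"];K=p["mtx"];v,u=np.indices(Z.shape)
    X=np.stack([(u-K[0,2])/K[0,0]*Z,(v-K[1,2])/K[1,1]*Z,Z],-1)
    W=(X-p["t"])@p["R"]; W[Z==0]=np.nan
    return W
def proj(p,X):
    c=p["R"]@np.asarray(X,float)+p["t"]; q=p["mtx"]@c; return q[:2]/q[2]
def onplane(p,uv,z):
    # pixels -> world at height z
    uv=np.atleast_2d(uv).astype(float);K=p["mtx"]
    d=np.c_[(uv[:,0]-K[0,2])/K[0,0],(uv[:,1]-K[1,2])/K[1,1],np.ones(len(uv))]@p["R"]
    C=-p["R"].T@p["t"]
    return C+d*((z-C[2])/d[:,2])[:,None]
E
python3 - <<'E'
from h import *
p=np.load("pics/top0.npz")
W=cloud(p)
img=p["color"]
# spacers: tan colour in region
hsv=cv2.cvtColor(img,cv2.COLOR_BGR2HSV)
m=((hsv[...,0]>8)&(hsv[...,0]<28)&(hsv[...,1]>60)&(hsv[...,2]>100)).astype(np.uint8)
m[:200]=0;m[340:]=0;m[:,:330]=0;m[:,510:]=0
n,l,st,c=cv2.connectedComponentsWithStats(m)
for i in range(1,n):
    if st[i,4]<50: continue
    vu=np.argwhere(l==i)[:,::-1]
    P=onplane(p,vu,0.008)[:,:2]
    r=cv2.minAreaRect((P*1000).astype(np.float32))
    print(st[i],P.mean(0),r, "z",np.nanmedian(W[...,2][l==i]))
    cv2.drawContours
# jig plate
W2=W[...,2]; 
sub=slice(225,330),slice(170,335)
big=cv2.resize(img[215:335,170:340],None,fx=4.5,fy=4.5,interpolation=cv2.INTER_CUBIC); cv2.imwrite("pics/jigzoom.png",big)
E
```

```text
[460 221  25  30 440] [ 0.5896 -0.338 ] ((589.7100830078125, -337.6699523925781), (39.484901428222656, 58.69953918457031), 62.207115173339844) z 0.009666185341618408
[360 229  23  28 429] [ 0.5743 -0.1055] ((574.5714721679688, -105.38558959960938), (39.154998779296875, 58.427486419677734), 72.18094635009766) z 0.009745389703039797
[357 278  18  27 443] [ 0.4638 -0.092 ] ((462.897705078125, -92.23616790771484), (38.67156982421875, 58.94768142700195), 89.40681457519531) z 0.009680824076127085
[470 278  23  28 457] [ 0.4608 -0.3545] ((460.73236083984375, -354.4748229980469), (58.28696823120117, 40.15706253051758), 13.919676780700684) z 0.009679923067065976
```

View pics/jigzoom.png

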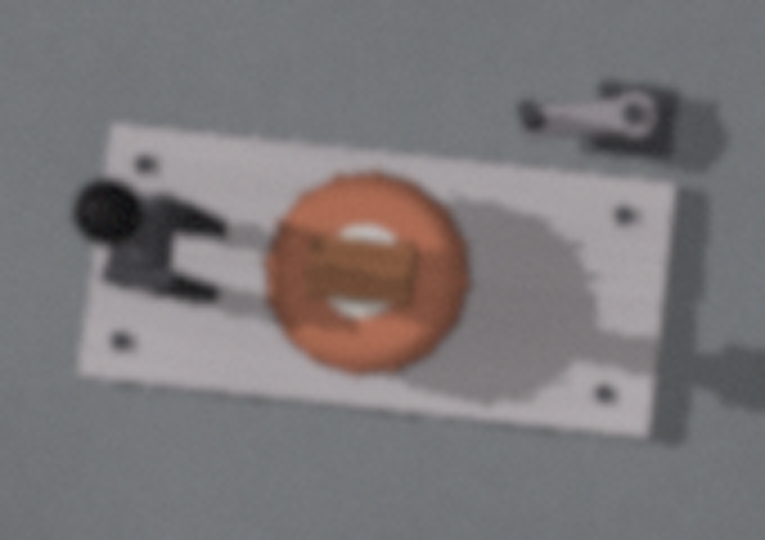

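The jig zoom shows the plate turned about 6°. The block on the ring is at zoom px (362,272), and the turnbutton pivot (633,112) with its pin (533,115) is open beside the plate. Next I need the jig pose and block height more exactly.

```bash
python3 - <<'E'
from h import *
from scipy.spatial.transform import Rotation as Ro
q=[-0.39391224,0.58817404,0.39295664,0.58691526]
print("tool axes cols\n",Ro.from_quat(q).as_matrix())
p=np.load("pics/top0.npz");W=cloud(p);z=W[...,2]
print("bench z top",np.nanmedian(z[250:310,390:410]))
s=np.load("pics/side0.npz");Ws=cloud(s);zs=Ws[...,2]
print("bench z side",np.nanmedian(zs[300:380,200:260]))
# plate
for nm,PP,ww in(("top",p,W),("side",s,Ws)):
    img=PP["color"];hsv=cv2.cvtColor(img,cv2.COLOR_BGR2HSV)
    box=(ww[...,0]>.38)&(ww[...,0]<.555)&(ww[...,1]>-.01)&(ww[...,1]<.33)
    pl=box&(ww[...,2]>.010)&(ww[...,2]<.024)
    print(nm,"plate z",np.nanmedian(ww[...,2][pl]),pl.sum())
    m=cv2.morphologyEx(pl.astype(np.uint8),cv2.MORPH_OPEN,np.ones((3,3)))
    vu=np.argwhere(m)[:,::-1]; P=onplane(PP,vu,.015)[:,:2]
    r=cv2.minAreaRect((P*1000).astype(np.float32)); print(r)
    c=np.array([.497,.160])
    d=np.hypot(ww[...,0]-c[0],ww[...,1]-c[1])
    for lo,hi in((.02,.04),(.04,.06),(.06,.075),(.075,.1)):
        k=(d<.06)&(ww[...,2]>lo)&(ww[...,2]<hi)
        if k.sum(): print(lo,hi,k.sum(),np.nanmean(ww[k],0),np.nanmedian(ww[k],0),np.nanmin(ww[k],0),np.nanmax(ww[k],0))
    k=(d<.04)&(ww[...,2]>.073)&(ww[...,2]<.1)
    P=onplane(PP,np.argwhere(k)[:,::-1],.085)[:,:2]
    print("block",cv2.minAreaRect((P*1000).astype(np.float32)),np.percentile(ww[k][:,2],[10,50,90]))
E
```

```text
tool axes cols
 [[-0.0007 -0.9246  0.3808]
 [-0.0021  0.3808  0.9246]
 [-1.     -0.0001 -0.0022]]
bench z top 0.0018071431878081546
bench z side -0.0007582693898508583
top plate z 0.016765000493762606 4635
((496.4102783203125, 161.3199462890625), (290.22235107421875, 129.92822265625), 83.85356903076172)
0.02 0.04 66 [0.4958 0.1511 0.0214] [0.5028 0.1382 0.0207] [0.4398 0.1061 0.02  ] [0.5555 0.2193 0.0266]
0.04 0.06 49 [0.4854 0.1386 0.0552] [0.4765 0.1248 0.0569] [0.4475 0.1115 0.0428] [0.5445 0.2108 0.0597]
0.06 0.075 1221 [0.4953 0.1596 0.0687] [0.4932 0.1589 0.0689] [0.4471 0.1131 0.0603] [0.5458 0.2119 0.075 ]
0.075 0.1 361 [0.4961 0.161  0.0834] [0.496  0.161  0.0838] [0.4555 0.1248 0.075 ] [0.5337 0.2014 0.0925]
block ((496.5147705078125, 158.55453491210938), (74.90534973144531, 75.74378967285156), 52.49686050415039) [0.0739 0.0827 0.0872]
side plate z 0.014181905520480556 2881
((494.66644287109375, 159.9893035888672), (291.0998229980469, 129.57046508789062), 83.84793853759766)
0.02 0.04 5 [0.4912 0.1302 0.037 ] [0.4955 0.1241 0.0381] [0.447  0.1172 0.0313] [0.5399 0.1496 0.0399]
0.04 0.06 212 [0.4853 0.1271 0.0521] [0.4827 0.1208 0.0529] [0.4454 0.1107 0.0403] [0.5441 0.2123 0.06  ]
0.06 0.075 679 [0.4926 0.1512 0.0664] [0.4874 0.1477 0.0667] [0.4461 0.111  0.0601] [0.5448 0.2128 0.0748]
0.075 0.1 200 [0.4947 0.1592 0.0811] [0.4949 0.1591 0.0812] [0.4782 0.1341 0.0754] [0.5119 0.1891 0.085 ]
block ((493.2291564941406, 153.58448791503906), (59.45817184448242, 30.521984100341797), 83.72747802734375) [0.0768 0.0811 0.0832]
```

```bash
python3 - <<'E'
from h import *
th=np.radians(6.15); ex=np.array([np.cos(th),-np.sin(th)]); ey=np.array([np.sin(th),np.cos(th)])
for n in("top","side"):
    p=np.load(f"pics/{n}0.npz");W=cloud(p)
    o=np.array([.4955,.1607])
    d=W[...,:2]-o; a=d@ex;b=d@ey
    k=(abs(a)<.011)&(abs(b)<.021)&(W[...,2]>.06)
    print(n,k.sum(),np.percentile(W[...,2][k],[5,25,50,75,95]), "std",W[...,2][k].std())
    k2=(abs(a)<.06)&(abs(b)<.14)&(abs(W[...,2]-.015)<.004); print(np.median(W[...,2][k2]))
    # block extent
    k3=(abs(a)<.05)&(abs(b)<.05)&(W[...,2]>.0775)
    print(np.percentile(a[k3],[5,50,95]),np.percentile(b[k3],[5,50,95]))
    sp=(abs(W[...,0]-.4638)<.01)&(abs(W[...,1]+.092)<.02); print("spacer z",np.median(W[...,2][sp]))
E
```

```text
top 198 [0.0793 0.0823 0.0843 0.086  0.089 ] std 0.0029085105122195836
0.016149637706487883
[-0.0128  0.0007  0.014 ] [-0.0225  0.0004  0.0234]
spacer z 0.00922095478548631
side 109 [0.0782 0.0804 0.0813 0.0823 0.0839] std 0.002455280483955264
0.014263298025959971
[-0.0142 -0.0009  0.013 ] [-0.0225 -0.0002  0.0239]
spacer z 0.0069246981802089
```

```bash
cat >> h.py <<'E'
from scipy.spatial.transform import Rotation as Ro
def pose():
    from plant import sense
    s=sense();R=Ro.from_quat(s["tool_rot"]).as_matrix()
    return s,R
def go(target,ang=None,step=4.0):
    """target world xyz; ang = wanted world angle of tool z (deg, mod 180)"""
    s,R=pose();d=R.T@(np.array(target)-s["position"])*100
    a=np.degrees(np.arctan2(R[1,2],R[0,2]))
    n=max(1,int(np.ceil(np.linalg.norm(d)/step)))
    print("t",round(s["time_s"],2),"pos",s["position"],"zang",round(a,2),"F",s["ft_force"],"w",round(s["width"],4))
    print(" tool shift cm",d,"rows",n,"each",(d/n).round(3))
    if ang is not None:
        t=(a-ang+90)%180-90; print(" turn about tool x (deg)",round(t,2), "alt",round(t-180*np.sign(t),1))
E
python3 -c "
from h import *
go([.38,.35,.37],4)"
```

```text
t 1.1 pos [0.2761 0.6704 0.2313] zang 67.61 F [-0.1877  0.1938  0.2252] w 0.0852
 tool shift cm [-13.8682 -21.8043 -25.6654] rows 10 each [-1.387 -2.18  -2.567]
 turn about tool x (deg) 63.61 alt -116.4
```

Emit:
drive_tool(
  moves="-1.55 -2.42 -2.85 0 0;-1.55 -2.42 -2.85 0 0;-1.55 -2.42 -2.85 0 0;-1.55 -2.42 -2.85 0 0;-1.55 -2.42 -2.85 0 0;-1.55 -2.42 -2.85 0 0;-1.55 -2.42 -2.85 0 0;-1.55 -2.42 -2.85 0 0;-1.55 -2.42 -2.85 0 0",
)

```text
time_s: 1.85
position: [0.3801, 0.3483, 0.3718]
tool_rot: [-0.393, 0.587, 0.393, 0.588]
ft_force: [1.3, -0.1, 0.0]
width: 0.0854
```

```bash
python3 -c "
from h import *
go([.46,.05,.34],4)"
```

```text
t 1.85 pos [0.3801 0.3483 0.3718] zang 67.61 F [ 1.2563 -0.0803  0.0382] w 0.0854
 tool shift cm [  3.1677 -18.7442 -24.5427] rows 8 each [ 0.396 -2.343 -3.068]
 turn about tool x (deg) 63.61 alt -116.4
```

Emit:
drive_tool(
  moves="0.4 -2.34 -3.07 0 0;0.4 -2.34 -3.07 0 0;0.4 -2.34 -3.07 0 0;0.4 -2.34 -3.07 0 0;0.4 -2.34 -3.07 0 0;0.4 -2.34 -3.07 0 0;0.4 -2.34 -3.07 0 0;0.4 -2.34 -3.07 0 0",
)

```text
time_s: 2.52
position: [0.4595, 0.05, 0.3391]
tool_rot: [-0.393, 0.587, 0.393, 0.588]
ft_force: [0.3, -0.9, 0.6]
width: 0.0852
```

Emit:
drive_tool(
  moves="3 0 0 7.07 60;3 0 0 7.07 60;3 0 0 7.07 60;3 0 0 7.07 60;0 0 0 7.07 60;0 0 0 7.07 60;0 0 0 7.07 60;0 0 0 7.07 60;0 0 0 7.07 60",
)

```text
time_s: 3.27
position: [0.4596, 0.0519, 0.2189]
tool_rot: [-0.022, 0.707, 0.022, 0.707]
ft_force: [0.4, 0.1, -0.3]
width: 0.0656
```

```bash
python3 - <<'E'
from h import *
from plant import imaging
p=imaging.capture("top");s=imaging.capture("side")
for q in(p,s):
    W=cloud(q)
    for th in("button_pin","button_pivot"):
        r=imaging.mark_of(q,th); print(th,[(np.round(d["xyz"],4),round(d["p"],2)) for d in r[:2]])
    m=imaging.cut_out(q,"button_pin")
    if m: print("mask",m[0]["mask"].sum(), np.nanmean(W[m[0]["mask"]],0))
    k=(abs(W[...,0]-.575)<.05)&(abs(W[...,1]-.06)<.06)&(W[...,2]>.055)&(W[...,2]<.075); print("pin top",k.sum(),np.median(W[k],0))
    k=(abs(W[...,0]-.575)<.05)&(abs(W[...,1]-.06)<.06)&(W[...,2]>.03)&(W[...,2]<.055); print("pin body",k.sum(),np.median(W[k],0))
im=s["color"];cv2.imwrite("pics/s1.png",cv2.resize(im[120:280,200:400],None,fx=3.5,fy=3.5,interpolation=cv2.INTER_CUBIC))
go([.573,.0835,.12],4)
E
```

```text
button_pin [(array([0.572 , 0.0861, 0.051 ]), 0.58)]
button_pivot [(array([0.5747, 0.0298, 0.0444]), 0.91)]
mask 233 [0.5761 0.0536 0.0348]
pin top 25 [0.5743 0.0824 0.0676]
pin body 129 [0.5747 0.0425 0.0321]
button_pin [(array([0.5738, 0.0813, 0.0477]), 0.62), (array([ 0.4647, -0.0914,  0.0036]), 0.26)]
button_pivot [(array([0.5787, 0.0283, 0.0477]), 0.55)]
mask 217 [0.5743 0.0551 0.0331]
pin top 27 [0.5722 0.0802 0.0636]
pin body 49 [0.5731 0.0767 0.0346]
t 3.67 pos [0.4594 0.0518 0.2189] zang 4.05 F [-0.5963  0.7579 -0.2444] w 0.0658
 tool shift cm [ 9.8947  2.3541 11.5511] rows 4 each [2.474 0.589 2.888]
 turn about tool x (deg) 0.05 alt -179.9
```

View pics/s1.png

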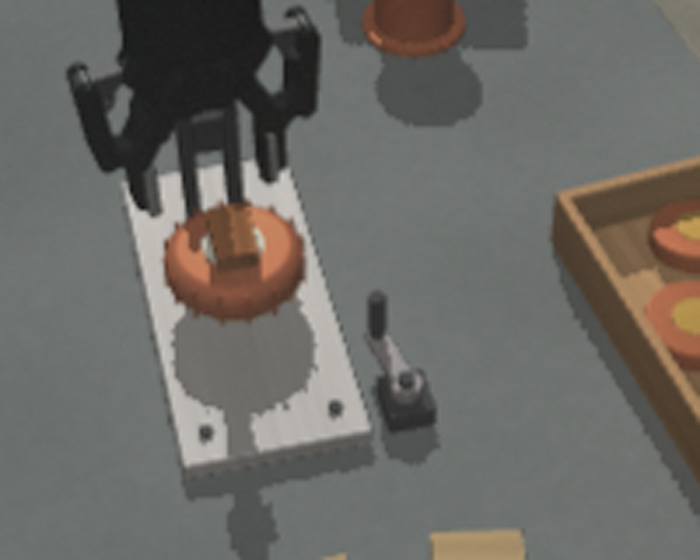

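The side view shows the pin at zoom px (377,315) and the gripper well clear of it. I'll go down around the pin.

Emit:
drive_tool(
  moves="2.0 0.54 2.88 0 110;2.0 0.54 2.88 0 110;2.0 0.54 2.88 0 110;2.0 0.54 2.88 0 110;2.6 0 0 0 110;2.6 0 0 0 110;2.5 0 0 0 110;2.5 0 0 0 110",
  newtons=40,
)

```text
time_s: 4.33
position: [0.5731, 0.0815, 0.0354]
tool_rot: [-0.025, 0.707, 0.025, 0.707]
ft_force: [0.9, -0.9, -0.6]
width: 0.0485
```

Emit:
drive_tool(
  moves="0 0 0 0 255;0 0 0 0 255;0 0 0 0 255;0 0 0 0 255;0 0 0 0 255;0 0 0 0 255",
)

```text
time_s: 4.83
position: [0.5738, 0.0812, 0.038]
tool_rot: [-0.025, 0.706, 0.025, 0.708]
ft_force: [0.9, -1.7, -1.6]
width: 0.0108
```

```bash
python3 - <<'E'
from h import *
from plant import imaging
s=imaging.capture("side")
im=s["color"];cv2.imwrite("pics/s2.png",cv2.resize(im[140:280,220:380],None,fx=4,fy=4,interpolation=cv2.INTER_CUBIC))
go([.573,.0815,.037],4)
E
```

```text
t 4.88 pos [0.5738 0.0813 0.038 ] zang 3.98 F [ 0.8106 -1.5706 -0.1112] w 0.0106
 tool shift cm [ 0.0948  0.0294 -0.0758] rows 1 each [ 0.095  0.029 -0.076]
 turn about tool x (deg) -0.02 alt 180.0
```

View pics/s2.png

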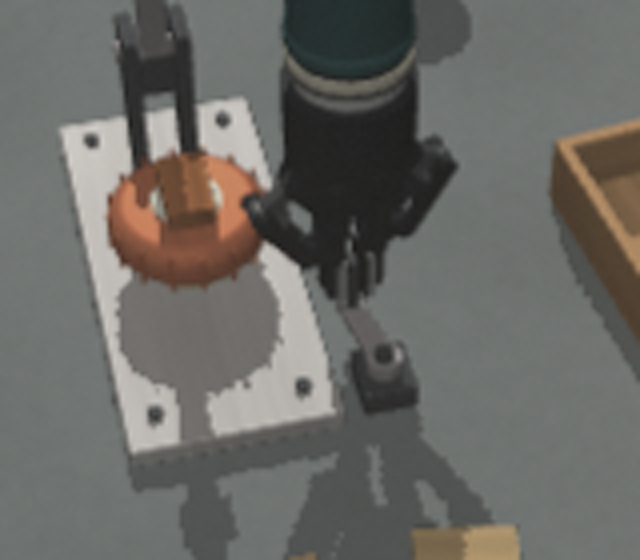

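The pin is pinched (10.8 mm at the pads). I'll lead it along its arc, turning the tool with it.

Emit:
drive_tool(
  moves="0 -0.034 -0.583 -6.7 255;0 -0.034 -0.583 -6.7 255;0 -0.034 -0.583 -6.7 255;0 -0.034 -0.583 -6.7 255;0 -0.034 -0.583 -6.7 255;0 -0.034 -0.583 -6.7 255",
)

```text
time_s: 5.38
position: [0.5428, 0.0673, 0.0379]
tool_rot: [-0.268, 0.653, 0.267, 0.656]
ft_force: [1.6, -1.4, -1.8]
width: 0.0107
```

Emit:
drive_tool(
  moves="0 -0.034 -0.583 -6.7 255;0 -0.034 -0.583 -6.7 255;0 -0.034 -0.583 -6.7 255;0 -0.034 -0.583 -6.7 255;0 -0.034 -0.583 -6.7 255;0 -0.034 -0.583 -6.7 255;0 0 0 0 255;0 0 0 0 255",
)

```text
time_s: 6.05
position: [0.5281, 0.0365, 0.0378]
tool_rot: [-0.475, 0.524, 0.473, 0.526]
ft_force: [1.0, -0.1, 3.3]
width: 0.0107
```

```bash
python3 - <<'E'
from h import *
from plant import imaging
s=imaging.capture("side");t=imaging.capture("top")
im=s["color"];cv2.imwrite("pics/s3.png",cv2.resize(im[140:280,220:380],None,fx=4,fy=4,interpolation=cv2.INTER_CUBIC))
for q in(s,t):
    r=imaging.mark_of(q,"button_pivot"); print([(np.round(d["xyz"],4),round(d["p"],2)) for d in r[:2]])
go([.5263,.0364,.037],83.85)
E
```

```text
[(array([0.5787, 0.0318, 0.0481]), 0.81), (array([ 0.5709, -0.2264,  0.0019]), 0.18)]
[]
t 6.25 pos [0.528  0.0365 0.0377] zang 84.29 F [ 1.201  -1.5111  7.1864] w 0.0106
 tool shift cm [ 0.0669  0.1688 -0.0318] rows 1 each [ 0.067  0.169 -0.032]
 turn about tool x (deg) 0.44 alt -179.6
```

View pics/s3.png

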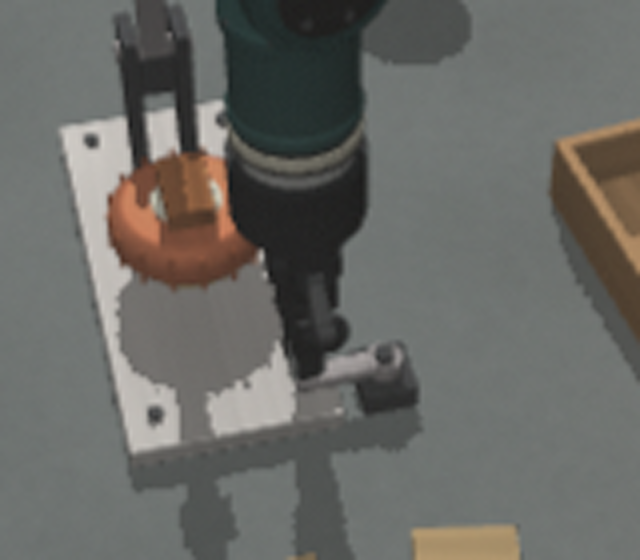

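The turnbutton arm now lies square across the plate edge (zoom px (385,355) to (300,380)); a circle fit through the tool positions gives 1.576. Next I release, rise, turn, and probe the block top with shut fingers to settle the number of spacers.

Emit:
drive_tool(
  moves="0 0 0 0 190;0 0 0 0 190;0 0 0 0 190;-2 0 0 0 190;-3 0 0 0 190;-3 0 0 0 190;-2 0 0 0 190",
)

```text
time_s: 6.83
position: [0.5263, 0.0366, 0.1384]
tool_rot: [-0.475, 0.524, 0.475, 0.524]
ft_force: [1.3, 0.1, 0.0]
width: 0.0217
```

Emit:
drive_tool(
  moves="0 0 0 7 255;0 0 0 7 255;0 0 0 7 255;0 0 0 7 255;0 0 0 7 255;0 0 0 7 255;0 0 0 7 255;0 0 0 7 255;0 0 0 7 255;0 0 0 7 255;0 0 0 7 255;0 0 0 7 255",
)

```text
time_s: 7.83
position: [0.5254, 0.0367, 0.1363]
tool_rot: [-0.0, 0.708, 0.0, 0.706]
ft_force: [-0.1, 0.5, 0.7]
width: 0.0002
```

```bash
python3 - <<'E'
from h import *
from plant import imaging
for n in("side","top"):
    q=imaging.capture(n)
    for th in("button_pivot","button_pin"):
        r=imaging.mark_of(q,th); print(th,[(np.round(d["xyz"],4),round(d["p"],2)) for d in r[:2]])
    cv2.imwrite(f"pics/{n}4.png",cv2.resize(q["color"][200:340,170:390] if n=="top" else q["color"][140:280,220:380],None,fx=3.5,fy=3.5,interpolation=cv2.INTER_CUBIC))
go([.4955,.1607,.100],-6.15)
E
```

```text
button_pivot [(array([0.5772, 0.0334, 0.0463]), 0.61), (array([ 0.5954, -0.3371,  0.0035]), 0.16)]
button_pin [(array([0.5254, 0.0373, 0.0476]), 0.76)]
button_pivot []
button_pin []
t 8.13 pos [0.5262 0.0365 0.1366] zang 0.5 F [-0.0174  0.0708 -0.4856] w -0.0
 tool shift cm [ 3.6671 12.4451 -2.9556] rows 4 each [ 0.917  3.111 -0.739]
 turn about tool x (deg) 6.65 alt -173.4
```

View pics/side4.png

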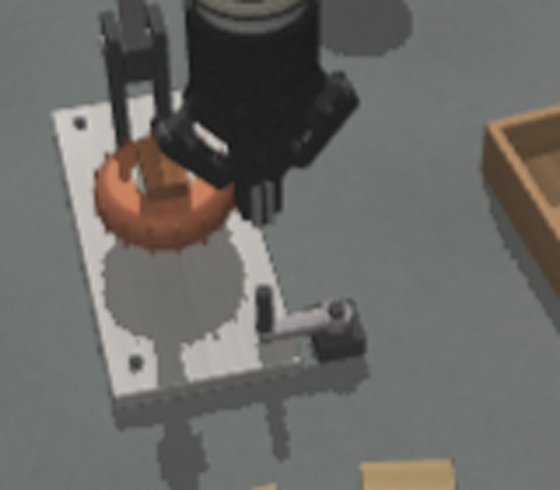

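The button stays square across the edge, with its pin at zoom px (264,310) and pivot at (340,315). Now the probe.

Emit:
drive_tool(
  moves="0.5 3.11 -0.74 0 255;0.5 3.11 -0.74 0 255;0.5 3.11 -0.74 0 255;0.5 3.11 -0.74 6.65 255;1 0 0 0 255;0.3 0 0 0 255;0.3 0 0 0 255;0 0 0 0 255;0 0 0 0 255",
)

```text
time_s: 8.88
position: [0.4967, 0.1585, 0.101]
tool_rot: [0.039, 0.706, -0.04, 0.706]
ft_force: [-0.6, -0.0, -0.3]
width: -0.0001
```

```bash
python3 - <<'E'
from h import *
go([.4955,.1607,.084],-6.15)
E
```

```text
t 8.88 pos [0.4967 0.1585 0.101 ] zang -6.44 F [-0.5549 -0.006  -0.2947] w -0.0001
 tool shift cm [ 1.7017  0.2092 -0.1453] rows 1 each [ 1.702  0.209 -0.145]
 turn about tool x (deg) -0.29 alt 179.7
```

Emit:
drive_tool(
  moves="0.7 0 0 0 255;0.4 0 0 0 255;0.2 0 0 0 255;0.1 0 0 0 255;0 0 0 0 255;0 0 0 0 255",
)

```text
time_s: 9.38
position: [0.4961, 0.1606, 0.0868]
tool_rot: [0.039, 0.706, -0.039, 0.706]
ft_force: [0.1, -0.0, 0.8]
width: -0.0
```

Emit:
drive_tool(
  moves="0.1 0 0 0 255;0.05 0 0 0 255;0 0 0 0 255;0 0 0 0 255",
)

```text
time_s: 9.72
position: [0.4961, 0.1607, 0.0854]
tool_rot: [0.039, 0.706, -0.039, 0.706]
ft_force: [-0.4, -0.2, 0.2]
width: 0.0001
```

Emit:
drive_tool(
  moves="0.1 0 0 0 255;0.05 0 0 0 255;0 0 0 0 255;0 0 0 0 255",
)

```text
time_s: 10.05
position: [0.4961, 0.1606, 0.0838]
tool_rot: [0.039, 0.706, -0.039, 0.706]
ft_force: [-1.2, 0.4, -0.3]
width: -0.0004
```

Emit:
drive_tool(
  moves="0.08 0 0 0 255;0.05 0 0 0 255;0 0 0 0 255;0 0 0 0 255",
)

```text
time_s: 10.38
position: [0.4961, 0.1606, 0.0826]
tool_rot: [0.039, 0.706, -0.039, 0.706]
ft_force: [-0.9, -1.0, 2.0]
width: -0.0
```

Emit:
drive_tool(
  moves="0.08 0 0 0 255;0.05 0 0 0 255;0 0 0 0 255;0 0 0 0 255",
)

```text
time_s: 10.72
position: [0.4962, 0.1606, 0.0826]
tool_rot: [0.039, 0.706, -0.038, 0.706]
ft_force: [-3.1, -0.3, 13.9]
width: 0.0001
```

The fingers met the block top at z = 82.6 mm (14 N). One spacer would reach 90.6 mm, under 92, so two are needed (98.6 mm). I'm heading to the spacer at (0.463, -0.092).

Emit:
drive_tool(
  moves="-4 0 0 0 255;-4 0 0 0 200;0 -3.64 -0.07 0 90;0 -3.64 -0.07 0 60;0 -3.64 -0.07 0 60;0 -3.64 -0.07 0 60;0 -3.64 -0.07 0 60;0 -3.64 -0.07 0 60;0 -3.64 -0.07 0 60;0 0 0 -7 60;0 0 0 -7 60;0 0 0 -7 60",
)

```text
time_s: 11.72
position: [0.4631, -0.0933, 0.1612]
tool_rot: [-0.092, 0.701, 0.092, 0.701]
ft_force: [0.0, 0.5, 0.1]
width: 0.0652
```

Emit:
drive_tool(
  moves="0 0 0 -7 60;0 0 0 -7 60;0 0 0 -7 60;0 0 0 -7 60;0 0 0 -7 60;0 0 0 -7 60;0 0 0 -7 60;0 0 0 -7 60;0 0 0 -7 60;0 0 0 -7 60;0 0 0 -4.8 60",
)

```text
time_s: 12.63
position: [0.4633, -0.0922, 0.1611]
tool_rot: [-0.499, 0.501, 0.499, 0.501]
ft_force: [-0.7, -0.6, 0.4]
width: 0.065
```

```bash
python3 - <<'E'
from h import *
from plant import imaging
for n,z in(("side",.008),("top",.008)):
    p=imaging.capture(n);r=imaging.cut_out(p,"spacer1_mid")
    for d in r:
        m=d["mask"]
        if m.sum()<100: continue
        P=onplane(p,np.argwhere(m)[:,::-1],z)[:,:2]
        print(n,round(d["p"],2),m.sum(),cv2.minAreaRect((P*1000).astype(np.float32)))
s,_=pose(); print(s["qpos"])
go([.463,-.0922,.07],89.4)
E
```

```text
side 0.93 631 ((588.0795288085938, -338.7364501953125), (42.970306396484375, 58.727962493896484), 62.24809646606445)
side 0.25 2312 ((517.0812377929688, 215.9364776611328), (407.9375, 178.62547302246094), 86.29951477050781)
top 0.86 466 ((590.886962890625, -338.7989501953125), (40.52872848510742, 61.66339874267578), 62.38066482543945)
[ 0.1187  0.3896 -0.0231  2.2249  0.0172  0.5274  1.6425]
t 12.83 pos [ 0.4633 -0.0922  0.1611] zang 89.38 F [-0.0604  0.1841  0.3843] w 0.065
 tool shift cm [9.112  0.0261 0.0007] rows 3 each [3.037 0.009 0.   ]
 turn about tool x (deg) -0.02 alt 180.0
```

```bash
python3 - <<'E'
from h import *
for n in("side","top"):
    p=np.load(f"pics/{n}0.npz");W=cloud(p);hsv=cv2.cvtColor(p["color"],cv2.COLOR_BGR2HSV)
    m0=(hsv[...,0]>8)&(hsv[...,0]<28)&(hsv[...,1]>60)&(hsv[...,2]>100)
    for c in((.463,-.092),(.5745,-.1055)):
        k=m0&(np.hypot(W[...,0]-c[0],W[...,1]-c[1])<.05)&(W[...,2]<.03)
        P=onplane(p,np.argwhere(k)[:,::-1],.008)[:,:2]
        print(n,cv2.minAreaRect((P*1000).astype(np.float32)),P.mean(0))
E
```

```text
side ((463.0525207519531, -93.84164428710938), (42.826744079589844, 59.08061599731445), 86.6720199584961) [ 0.4627 -0.0935]
side ((573.0357055664062, -108.28439331054688), (40.776222229003906, 60.02162551879883), 69.75804901123047) [ 0.5725 -0.1075]
top ((462.897705078125, -92.23616790771484), (38.67156982421875, 58.94768142700195), 89.40681457519531) [ 0.4638 -0.0919]
top ((574.5714721679688, -105.38558959960938), (39.154998779296875, 58.427486419677734), 72.18094635009766) [ 0.5744 -0.1054]
```

Emit:
drive_tool(
  moves="4 0 -0.08 1 60;4 0 0 0 60;4 0 0 0 60;2.5 0 0 0 60;1.1 0 0 0 60;0.4 0 0 0 60;0 0 0 0 60;0 0 0 0 60",
  newtons=50,
)

```text
time_s: 13.5
position: [0.4642, -0.0931, 0.0022]
tool_rot: [-0.494, 0.506, 0.493, 0.507]
ft_force: [0.1, 0.1, -0.1]
width: 0.0652
```

Emit:
drive_tool(
  moves="0 0 0 0 140;0 0 0 0 140;0 0 0 0 200;0 0 0 0 255;0 0 0 0 255;0 0 0 0 255",
)

```text
time_s: 14.0
position: [0.4644, -0.0931, 0.003]
tool_rot: [-0.494, 0.506, 0.492, 0.507]
ft_force: [-1.4, 0.9, 8.9]
width: 0.0378
```

```bash
python3 - <<'E'
from h import *
from plant import imaging
q=imaging.capture("side")
cv2.imwrite("pics/s5.png",cv2.resize(q["color"][200:340,220:400],None,fx=4,fy=4,interpolation=cv2.INTER_CUBIC))
go([.4961,.1606,.11],-6.15)
E
```

```text
t 14.05 pos [ 0.4644 -0.0931  0.003 ] zang 88.48 F [-0.1516  0.5962  8.4658] w 0.0374
 tool shift cm [-10.7021  -2.5269  25.4453] rows 7 each [-1.529 -0.361  3.635]
 turn about tool x (deg) -85.37 alt 94.6
```

View pics/s5.png

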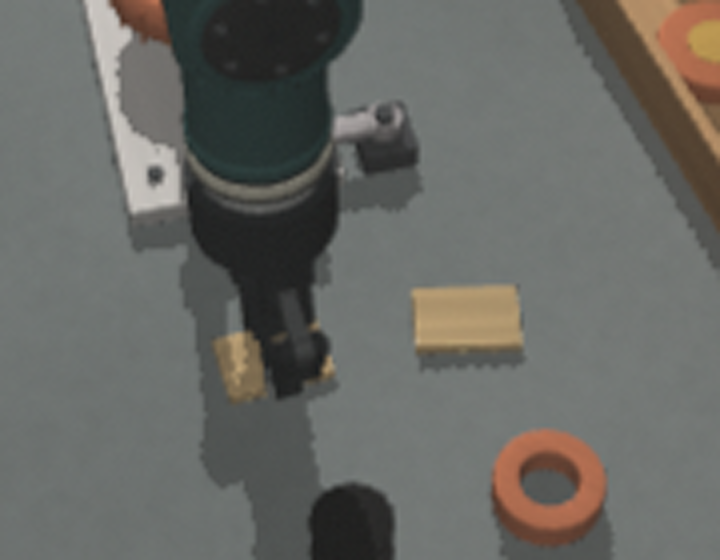

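The spacer is gripped at zoom px (270,360) and the other things are undisturbed. I'll lift, turn, then travel.

Emit:
drive_tool(
  moves="-1 0 0 0 255;-3 0 0 0 255;-4 0 0 0 255;-4 0 0 7 255;-3.5 0 0 7 255;0 0 0 7 255;0 0 0 7 255;0 0 0 7 255;0 0 0 7 255;0 0 0 7 255;0 0 0 7 255;0 0 0 7 255",
)

```text
time_s: 15.05
position: [0.4632, -0.0927, 0.1573]
tool_rot: [-0.154, 0.69, 0.154, 0.691]
ft_force: [0.1, -0.4, 0.1]
width: 0.038
```

Emit:
drive_tool(
  moves="0 0 0 7 255;0 0 0 7 255;0 0 0 7 255;0 0 0 7 255;0 0 0 3.6 255;0 0 0 0 255",
)

```text
time_s: 15.55
position: [0.4632, -0.0925, 0.157]
tool_rot: [0.038, 0.706, -0.037, 0.706]
ft_force: [0.6, 0.2, -0.4]
width: 0.038
```

```bash
python3 - <<'E'
from h import *
go([.4961,.1606,.12],-6.15)
E
```

```text
t 15.55 pos [ 0.4632 -0.0925  0.157 ] zang -6.12 F [ 0.5907  0.2159 -0.352 ] w 0.038
 tool shift cm [ 3.7252 25.5151  0.5733] rows 7 each [0.532 3.645 0.082]
 turn about tool x (deg) 0.03 alt -180.0
```

Emit:
drive_tool(
  moves="0 3.64 0.08 0 255;0 3.64 0.08 0 255;0 3.64 0.08 0 255;0 3.64 0.08 0 255;0 3.64 0.08 0 255;0 3.64 0.08 0 255;0.5 3.6 0 0 255;2.5 0 0 0 255;1.2 0 0 0 255;0 0 0 0 255;0 0 0 0 255",
)

```text
time_s: 16.47
position: [0.4945, 0.1593, 0.1144]
tool_rot: [0.037, 0.707, -0.037, 0.706]
ft_force: [-0.1, -0.1, 0.2]
width: 0.0377
```

```bash
cat > chk.py <<'E'
from h import *
from plant import imaging
import sys
tag=sys.argv[1]; zt=float(sys.argv[2])
th=np.radians(6.15); ex=np.array([np.cos(th),-np.sin(th)]); ey=np.array([np.sin(th),np.cos(th)]);o=np.array([.4955,.1608])
for n in("side","top"):
    p=imaging.capture(n);W=cloud(p);hsv=cv2.cvtColor(p["color"],cv2.COLOR_BGR2HSV)
    m0=(hsv[...,0]>8)&(hsv[...,0]<28)&(hsv[...,1]>60)&(hsv[...,2]>100)
    d=W[...,:2]-o;a=d@ex;b=d@ey
    k=m0&(abs(W[...,2]-zt)<.006)&(abs(a)<.05)&(abs(b)<.06)
    if k.sum()>20:
        P=onplane(p,np.argwhere(k)[:,::-1],zt)[:,:2]-o
        J=np.c_[P@ex,P@ey]*1000
        print(n,k.sum(),"z",np.median(W[...,2][k]),"a",np.percentile(J[:,0],[1,50,99]),"b",np.percentile(J[:,1],[1,50,99]),cv2.minAreaRect(J.astype(np.float32)))
    c=(p["color"][120:270,190:370] if n=="side" else p["color"][200:340,170:350])
    cv2.imwrite(f"pics/{n}_{tag}.png",cv2.resize(c,None,fx=4,fy=4,interpolation=cv2.INTER_CUBIC))
go([.4955,.1608,zt],-6.15)
E
python3 chk.py a1 .125
```

```text
side 79 z 0.11962263169969765 a [-19.3885   0.3153  16.0933] b [-37.9906 -12.4954  19.9446] ((-2.6190032958984375, -8.490692138671875), (37.54593276977539, 59.4709587097168), 0.553173303604126)
top 95 z 0.12205593361398563 a [-19.7272  -1.8812  19.3859] b [-32.3898 -26.6154 -13.9927] ((-2.526134490966797, -25.899778366088867), (16.999122619628906, 44.25162887573242), 76.6419677734375)
t 16.57 pos [0.4956 0.1589 0.1153] zang -6.12 F [ 0.3931  0.4089 -0.1321] w 0.0379
 tool shift cm [-0.9744  0.1866 -0.0287] rows 1 each [-0.974  0.187 -0.029]
 turn about tool x (deg) 0.03 alt -180.0
```

View pics/side_a1.png

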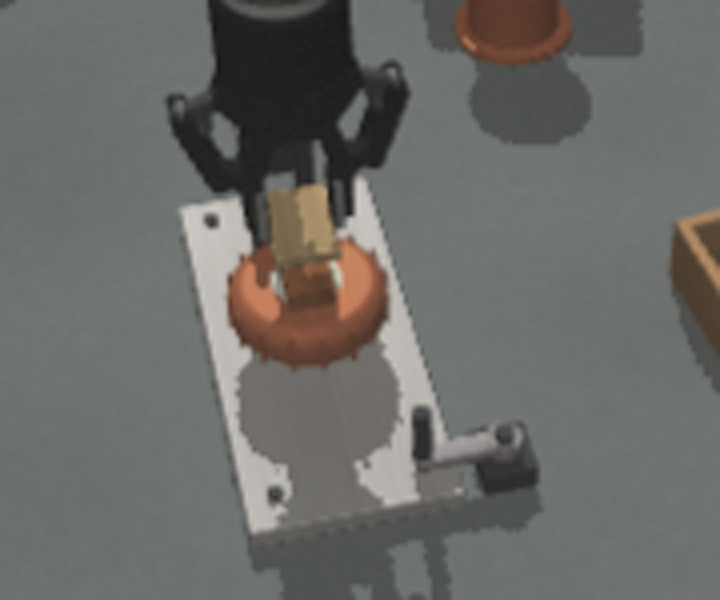

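The spacer hangs straight and aligned over the block (zoom px (305,225)). Lowering it.

Emit:
drive_tool(
  moves="1 0.1 0 0 255;1 0 0 0 255;0.5 0 0 0 255;0.2 0 0 0 255;0.1 0 0 0 255;0 0 0 0 255;0 0 0 0 255",
)

```text
time_s: 17.15
position: [0.4954, 0.1605, 0.0862]
tool_rot: [0.038, 0.706, -0.038, 0.706]
ft_force: [0.1, 0.5, -1.0]
width: 0.0377
```

Emit:
drive_tool(
  moves="0.1 0 0 0 255;0 0 0 0 255;0 0 0 0 255",
)

```text
time_s: 17.4
position: [0.4956, 0.1606, 0.0856]
tool_rot: [0.038, 0.706, -0.037, 0.706]
ft_force: [0.2, 0.2, 3.0]
width: 0.0379
```

Contact at 0.0856 as predicted. Release and rise.

Emit:
drive_tool(
  moves="0.05 0 0 0 255;0 0 0 0 130;0 0 0 0 100;0 0 0 0 80;0 0 0 0 80;0 0 0 0 80;-1 0 0 0 80;-3 0 0 0 80;-4 0 0 0 80",
)

```text
time_s: 18.15
position: [0.493, 0.1598, 0.1639]
tool_rot: [0.036, 0.708, -0.039, 0.704]
ft_force: [0.9, 0.2, -0.3]
width: 0.0583
```

```bash
python3 chk.py a2 .0906; python3 -c "
from h import *
go([.5737,-.1068,.17],71)"
```

```text
side 289 z 0.0892613288070395 a [-20.1946  -0.9894  18.7026] b [-32.9879  -4.3086  26.9515] ((-0.6487979888916016, -2.361724853515625), (63.492340087890625, 39.951759338378906), 88.66468811035156)
top 234 z 0.09209619613110034 a [-19.1511  -2.8103  19.972 ] b [-30.1261 -16.4921   3.8983] ((0.5619583129882812, -12.434295654296875), (35.98764419555664, 39.93525314331055), 88.95743560791016)
t 18.25 pos [0.499  0.161  0.1699] zang -6.11 F [ 1.0615 -0.4224  0.1669] w 0.0586
 tool shift cm [ 7.9236 -0.0984 -0.4195] rows 2 each [ 3.962 -0.049 -0.21 ]
 turn about tool x (deg) 0.04 alt -180.0
t 18.25 pos [0.499  0.161  0.1699] zang -6.11 F [ 1.0615 -0.4224  0.1669] w 0.0586
 tool shift cm [ -0.0375 -25.8386  10.2742] rows 7 each [-0.005 -3.691  1.468]
 turn about tool x (deg) -77.11 alt 102.9
```

View pics/side_a2.png

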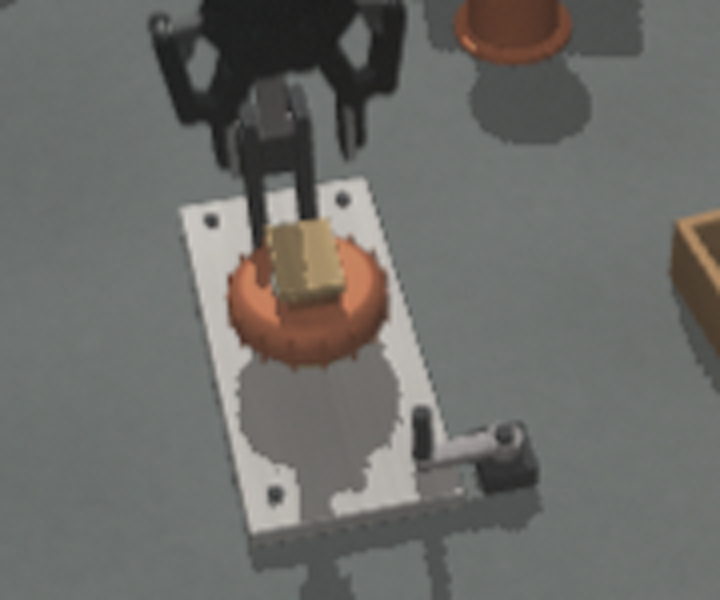

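The first spacer lies flat and centred on the block (zoom px (305,260)). Now the second.

Emit:
drive_tool(
  moves="0 -3.69 1.47 0 60;0 -3.69 1.47 0 60;0 -3.69 1.47 0 60;0 -3.69 1.47 0 60;0 -3.69 1.47 0 60;0 -3.69 1.47 0 60;0 -3.69 1.47 0 60;0 0 0 -7 60;0 0 0 -7 60;0 0 0 -7 60;0 0 0 -7 60;0 0 0 -7 60",
)

```text
time_s: 19.25
position: [0.5699, -0.1074, 0.165]
tool_rot: [-0.179, 0.684, 0.179, 0.684]
ft_force: [0.7, 0.1, -0.3]
width: 0.0652
```

Emit:
drive_tool(
  moves="0 0 0 -7 60;0 0 0 -7 60;0 0 0 -7 60;0 0 0 -7 60;0 0 0 -7 60;0 0 0 -7.1 60;0 0 0 0 60",
)

```text
time_s: 19.83
position: [0.5699, -0.1075, 0.165]
tool_rot: [-0.411, 0.575, 0.411, 0.575]
ft_force: [-0.5, 0.3, -0.1]
width: 0.0654
```

```bash
python3 -c "
from h import *
go([.5737,-.1068,.001],71)"
```

```text
t 19.83 pos [ 0.5699 -0.1075  0.165 ] zang 71.12 F [-0.5334  0.3489 -0.092 ] w 0.0654
 tool shift cm [16.4009 -0.3423  0.1908] rows 5 each [ 3.28  -0.068  0.038]
 turn about tool x (deg) 0.12 alt -179.9
```

Emit:
drive_tool(
  moves="4 -0.34 0.19 0 60;4 0 0 0 60;4 0 0 0 60;2.6 0 0 0 60;1.2 0 0 0 60;0.4 0 0 0 60;0 0 0 0 60;0 0 0 0 60",
)

```text
time_s: 20.5
position: [0.5752, -0.1068, 0.004]
tool_rot: [-0.411, 0.575, 0.41, 0.576]
ft_force: [-0.9, -0.2, 0.6]
width: 0.0655
```

Emit:
drive_tool(
  moves="0 0 0 0 140;0 0 0 0 140;0 0 0 0 200;0 0 0 0 255;0 0 0 0 255;0 0 0 0 255",
)

```text
time_s: 21.0
position: [0.5753, -0.1067, 0.0049]
tool_rot: [-0.411, 0.575, 0.41, 0.576]
ft_force: [-1.1, -0.4, 7.4]
width: 0.0371
```

```bash
python3 - <<'E'
from h import *
from plant import imaging
q=imaging.capture("side")
cv2.imwrite("pics/s6.png",cv2.resize(q["color"][200:340,220:400],None,fx=4,fy=4,interpolation=cv2.INTER_CUBIC))
go([.4955,.1608,.16],-6.15)
E
```

```text
t 21.05 pos [ 0.5753 -0.1067  0.0049] zang 71.01 F [-1.0539  0.3074  6.8693] w 0.037
 tool shift cm [-15.5441  16.2054  22.7092] rows 8 each [-1.943  2.026  2.839]
 turn about tool x (deg) 77.16 alt -102.8
```

View pics/s6.png

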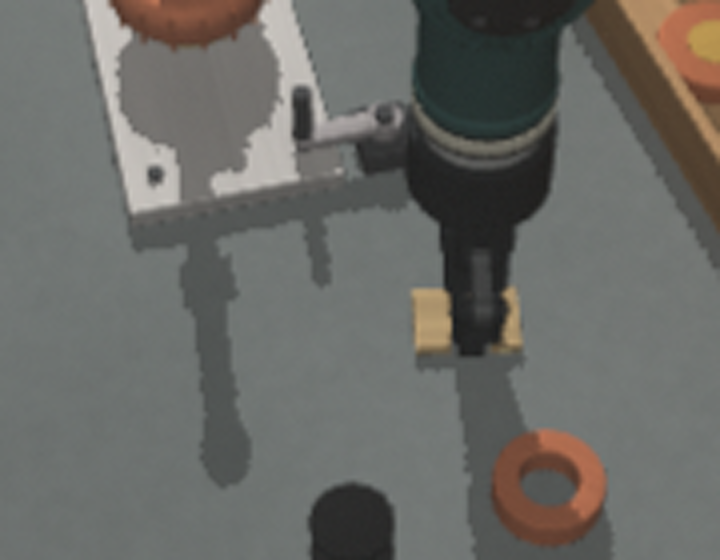

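The second spacer is gripped (zoom px (470,320)), slightly off centre along its length. I'll correct for that over the stack.

Emit:
drive_tool(
  moves="-1 0 0 0 255;-3 0 0 0 255;-4 0 0 0 255;-4 0 0 7 255;-3.5 0 0 7 255;0 0 0 7 255;0 0 0 7 255;0 0 0 7 255;0 0 0 7 255;0 0 0 7 255;0 0 0 7 255;0 0 0 7 255",
)

```text
time_s: 22.05
position: [0.574, -0.1062, 0.159]
tool_rot: [-0.047, 0.705, 0.048, 0.706]
ft_force: [0.6, -0.9, -0.2]
width: 0.0372
```

Emit:
drive_tool(
  moves="0 0 0 7 255;0 0 0 7.15 255;0 0 0 0 255",
)

```text
time_s: 22.3
position: [0.574, -0.106, 0.1586]
tool_rot: [0.038, 0.706, -0.038, 0.706]
ft_force: [-0.7, 0.1, 0.1]
width: 0.0369
```

```bash
python3 - <<'E'
from h import *
go([.4955,.1608,.14],-6.15)
E
```

```text
t 22.3 pos [ 0.574  -0.106   0.1586] zang -6.22 F [-0.6573  0.1328  0.0722] w 0.0369
 tool shift cm [  1.8609  25.6704 -10.6996] rows 7 each [ 0.266  3.667 -1.529]
 turn about tool x (deg) -0.07 alt 179.9
```

Emit:
drive_tool(
  moves="0 3.66 -1.53 0 255;0 3.66 -1.53 0 255;0 3.66 -1.53 0 255;0 3.66 -1.53 0 255;0 3.66 -1.53 0 255;0 3.66 -1.53 0 255;0 3.66 -1.53 0 255;1.8 0 0 0 255;1.6 0 0 0 255;0 0 0 0 255;0 0 0 0 255",
)

```text
time_s: 23.22
position: [0.4943, 0.1595, 0.1239]
tool_rot: [0.037, 0.707, -0.037, 0.706]
ft_force: [-0.5, -0.4, -0.1]
width: 0.0371
```

```bash
python3 chk.py b1 .128; sed -i 's/.*zt)<.006.*/    k=m0\&(abs(W[...,2]-zt)<.008)\&(abs(a)<.05)\&(abs(b)<.06)/' chk.py
```

```text
side 270 z 0.1259874716321359 a [-20.3992  -1.0152  15.983 ] b [-35.5731  -6.7103  25.7413] ((-2.230626106262207, -5.752174377441406), (66.62371063232422, 36.93947982788086), 89.24929809570312)
top 113 z 0.1286120163220784 a [-19.239   -3.4626  20.4195] b [-31.6199 -25.2357 -14.6875] ((0.5934200286865234, -23.171823501586914), (17.1297550201416, 40.338417053222656), 88.7455825805664)
t 23.32 pos [0.4956 0.1589 0.1247] zang -6.15 F [ 1.4268 -0.1193 -0.3019] w 0.0366
 tool shift cm [-0.3298  0.1894 -0.0295] rows 1 each [-0.33   0.189 -0.029]
 turn about tool x (deg) -0.0 alt 180.0
```

View pics/side_b1.png

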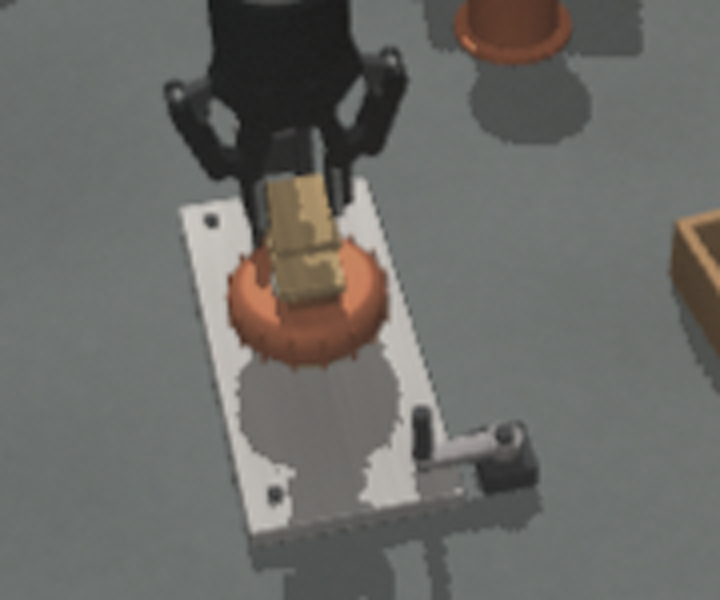

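View pics/top_b1.png

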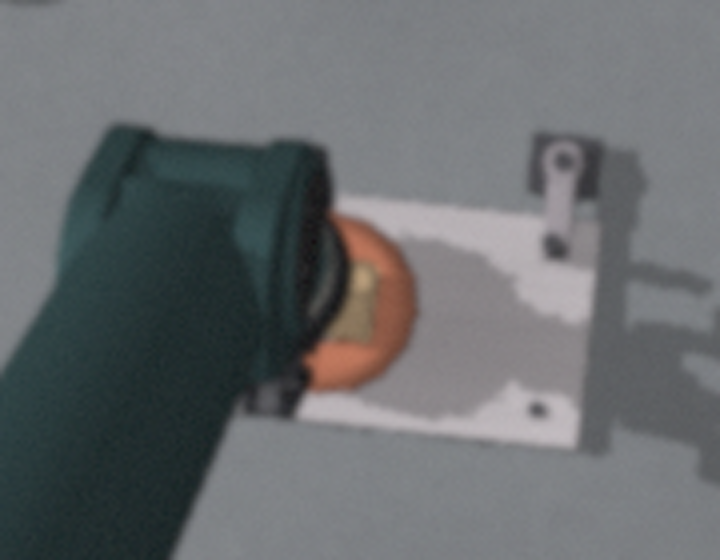

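Both pictures show the second spacer aligned above the first (side zoom (303,215)), about 1.6 mm short along the bar. Correct and lower.

Emit:
drive_tool(
  moves="1 0.16 -0.03 0 255;1 0 0 0 255;0.4 0 0 0 255;0.2 0 0 0 255;0.1 0 0 0 255;0 0 0 0 255;0 0 0 0 255",
)

```text
time_s: 23.9
position: [0.4949, 0.1612, 0.0967]
tool_rot: [0.038, 0.706, -0.038, 0.706]
ft_force: [0.0, -0.3, -0.7]
width: 0.037
```

Emit:
drive_tool(
  moves="0.1 0 0 0 255;0 0 0 0 255;0 0 0 0 255",
)

```text
time_s: 24.15
position: [0.4948, 0.1614, 0.0959]
tool_rot: [0.038, 0.706, -0.038, 0.706]
ft_force: [0.1, 0.9, -0.8]
width: 0.0372
```

Emit:
drive_tool(
  moves="0.08 0.0 0.03 0 255;0 0 0 0 255;0 0 0 0 255",
)

```text
time_s: 24.4
position: [0.495, 0.1614, 0.0954]
tool_rot: [0.038, 0.706, -0.038, 0.706]
ft_force: [-1.8, 0.1, 4.9]
width: 0.0368
```

Contact. Release and rise, staying clear of the bar.

Emit:
drive_tool(
  moves="0 0 0 0 130;0 0 0 0 100;0 0 0 0 80;0 0 0 0 80;0 0 0 0 80;-1 0 0 0 80;-3 0 0 0 80;-4 0 0 0 80;0 -4 0 0 80;0 -4 0 0 80",
)

```text
time_s: 25.23
position: [0.489, 0.085, 0.1776]
tool_rot: [0.035, 0.704, -0.033, 0.709]
ft_force: [-0.3, -0.9, 0.0]
width: 0.0585
```

```bash
python3 chk.py b2 .0986; python3 - <<'E'
from h import *
from plant import imaging
for n in("side","top"):
    q=imaging.capture(n)
    for th in("bar_ball","bar_hinge"):
        r=imaging.mark_of(q,th); print(n,th,[(np.round(d["xyz"],4),round(d["p"],2)) for d in r[:2]])
    W=cloud(q);hv=cv2.cvtColor(q["color"],cv2.COLOR_BGR2HSV)
    k=(np.hypot(W[...,0]-.505,W[...,1]-.235)<.03)&(W[...,2]>.27)&(W[...,2]<.32)
    P=onplane(q,np.argwhere(k)[:,::-1],.29)[:,:2] if k.sum() else None
    if P is not None: print(n,"ball",k.sum(),P.mean(0),P.min(0),P.max(0))
s,_=pose();print(s["qpos"])
E
```

```text
side 291 z 0.09719977073821813 a [-20.9206  -0.4852  18.1791] b [-35.7394  -5.3394  28.2764] ((-1.3153514862060547, -3.8512344360351562), (67.70307159423828, 40.308349609375), 89.7838134765625)
t 25.33 pos [0.4855 0.0751 0.1766] zang -6.67 F [-0.5686  0.472  -0.0087] w 0.0588
 tool shift cm [ 7.7814  8.6458 -0.0163] rows 3 each [ 2.594  2.882 -0.005]
 turn about tool x (deg) -0.52 alt 179.5
side bar_ball []
side bar_hinge [(array([0.5053, 0.2577, 0.1118]), 0.7), (array([0.4911, 0.1662, 0.0947]), 0.22)]
top bar_ball [(array([0.5047, 0.2335, 0.2889]), 0.63)]
top bar_hinge []
top ball 185 [0.5046 0.2352] [0.492  0.2221] [0.5176 0.2496]
[-0.6768  0.4399  0.5519  2.1881 -0.4007  0.6106  0.0609]
```

View pics/side_b2.png

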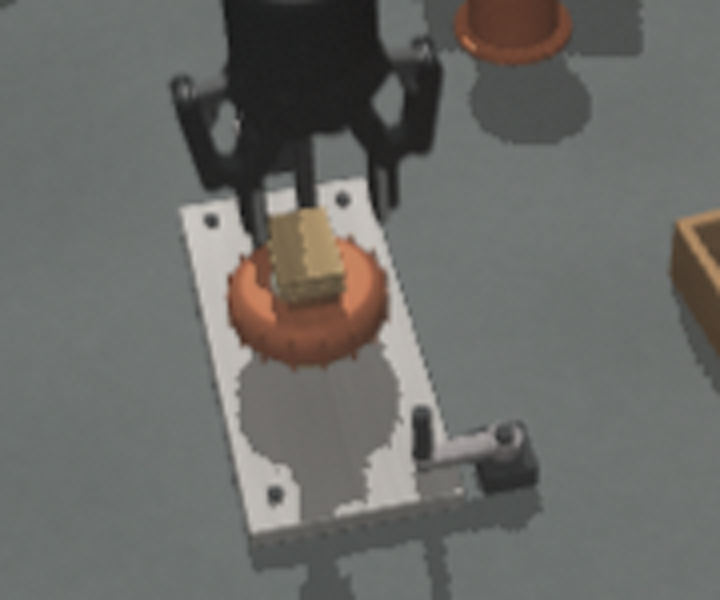

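View pics/top_b2.png

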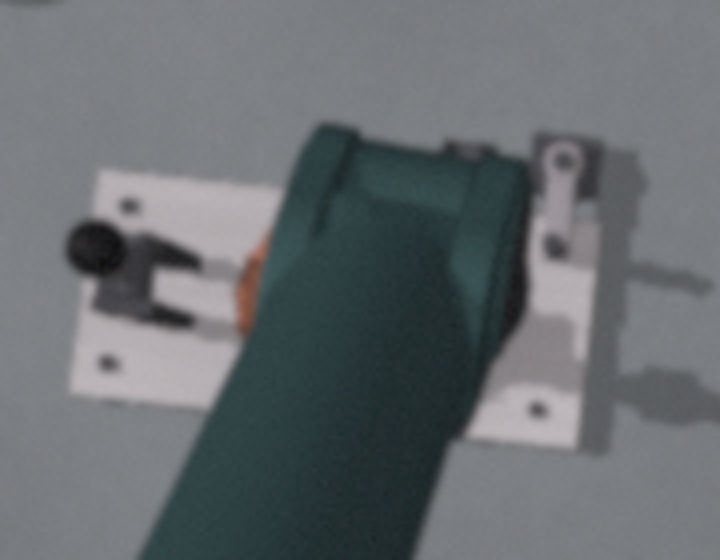

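The stack sits flat and aligned at side zoom (305,255), and the button is still square. Next I go above the ball.

```bash
python3 - <<'E'
from h import *
go([.4855,.0751,.36],-6.15)
go([.504,.234,.36],-6.15)
E
```

```text
t 25.63 pos [0.4867 0.083  0.1748] zang -5.99 F [-0.3182  0.4292  0.4344] w 0.0587
 tool shift cm [-18.5191  -0.7952  -0.0355] rows 5 each [-3.704 -0.159 -0.007]
 turn about tool x (deg) 0.16 alt -179.8
t 25.63 pos [0.4867 0.083  0.1748] zang -5.99 F [-0.3182  0.4292  0.4344] w 0.0587
 tool shift cm [-18.5135  15.2011   0.1454] rows 6 each [-3.086  2.534  0.024]
 turn about tool x (deg) 0.16 alt -179.8
```

Emit:
drive_tool(
  moves="-4 0 0 -0.5 80;-4 0 0 0 80;-4 0 0 0 80;-4 0 0 0 80;-2.3 0 0 0 80;0 0 0 0 80",
  newtons=80,
)

```text
time_s: 26.13
position: [0.4901, 0.083, 0.3633]
tool_rot: [0.036, 0.703, -0.032, 0.71]
ft_force: [0.3, -0.7, 0.1]
width: 0.059
```

```bash
python3 - <<'E'
from h import *
go([.504,.234,.36],-6.15)
E
```

```text
t 26.13 pos [0.4901 0.083  0.3633] zang -5.5 F [ 0.3318 -0.7051  0.0553] w 0.059
 tool shift cm [ 0.4013 15.1584 -0.0709] rows 4 each [ 0.1    3.79  -0.018]
 turn about tool x (deg) 0.65 alt -179.4
```

Emit:
drive_tool(
  moves="0 3.79 0 0.5 80;0 3.79 0 0 80;0 3.79 0 0 80;0 3.79 0 0 80;0 0 0 0 80;0 0 0 0 80;0 0 0 0 80",
)

```text
time_s: 26.72
position: [0.5016, 0.2324, 0.3567]
tool_rot: [0.036, 0.707, -0.038, 0.706]
ft_force: [0.5, -1.0, -0.5]
width: 0.0587
```

```bash
python3 - <<'E'
from h import *
from plant import imaging
q=imaging.capture("side"); t=imaging.capture("top")
for n,p in(("side",q),("top",t)):
    r=imaging.mark_of(p,"bar_ball"); print(n,[(np.round(d["xyz"],4),round(d["p"],2)) for d in r[:2]])
cv2.imwrite("pics/s7.png",cv2.resize(q["color"][20:220,170:370],None,fx=3,fy=3,interpolation=cv2.INTER_CUBIC))
print("ball px",proj(q,[.504,.234,.29])-[170,20])
go([.504,.234,.272],-6.15)
E
```

```text
side []
top [(array([0.5065, 0.2347, 0.2914]), 0.62)]
ball px [83.6956 74.1551]
t 26.92 pos [0.5023 0.2308 0.3578] zang -6.27 F [-0.1361  0.4426 -0.8327] w 0.0586
 tool shift cm [8.5836 0.3364 0.1352] rows 3 each [2.861 0.112 0.045]
 turn about tool x (deg) -0.12 alt 179.9
```

View pics/s7.png

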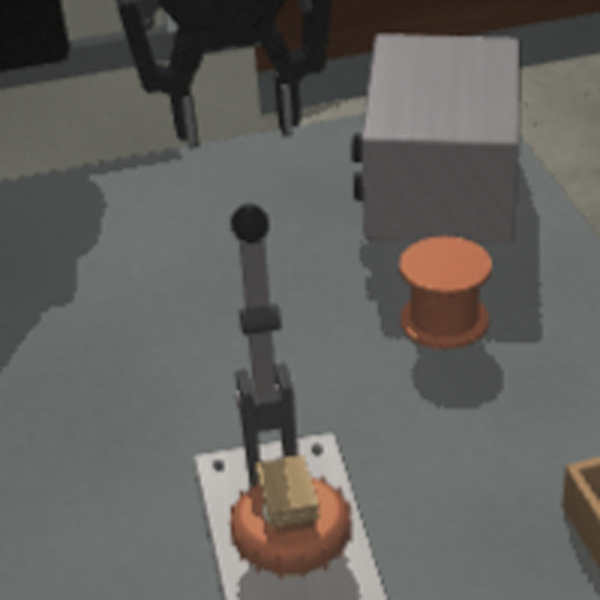

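The ball is at zoom px (250,222), matching my prediction, and the fingers stand on either side above it. Descend and pinch.

Emit:
drive_tool(
  moves="1.5 0.34 0.13 0 80;2.5 0 0 0 80;2.5 0 0 0 80;1.5 0 0 0 80;0.4 0 0 0 80;0 0 0 0 130;0 0 0 0 180;0 0 0 0 255;0 0 0 0 255;0 0 0 0 255;0 0 0 0 255",
)

```text
time_s: 27.83
position: [0.5036, 0.2357, 0.2756]
tool_rot: [0.038, 0.706, -0.037, 0.706]
ft_force: [-4.2, -1.3, 6.2]
width: 0.0242
```

```bash
python3 - <<'E'
from h import *
from plant import imaging
q=imaging.capture("side")
cv2.imwrite("pics/s8.png",cv2.resize(q["color"][20:220,170:370],None,fx=3,fy=3,interpolation=cv2.INTER_CUBIC))
go([.504,.234,.272],-6.15)
E
```

```text
t 27.88 pos [0.5036 0.2357 0.2756] zang -6.13 F [-3.7969 -1.1515  6.0287] w 0.0242
 tool shift cm [ 0.3558 -0.1642  0.0567] rows 1 each [ 0.356 -0.164  0.057]
 turn about tool x (deg) 0.02 alt -180.0
```

View pics/s8.png

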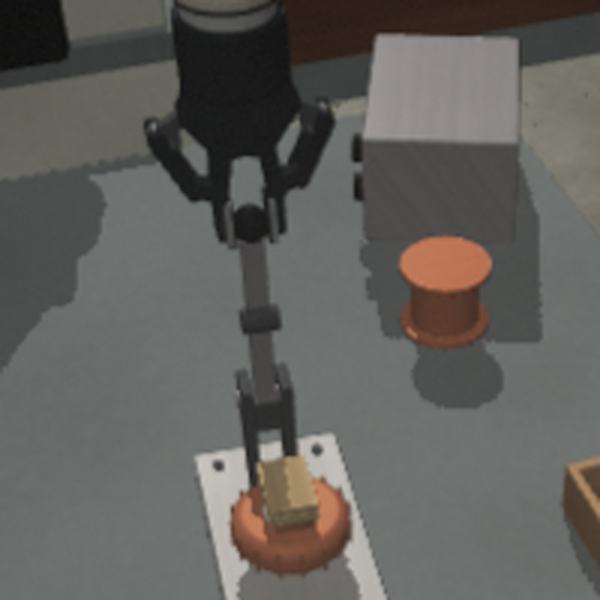

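The ball is pinched at zoom px (250,225). I'll compute the arc increments.

```bash
python3 -c "
import numpy as np
f=np.linspace(1.45,.10,25);y=-18*np.cos(f);z=18*np.sin(f)
print(';'.join('%.2f %.2f 0 0 255'%(-b,a) for a,b in zip(np.diff(y),np.diff(z))))"
```

```text
0.15 -1.00 0 0 255;0.21 -0.99 0 0 255;0.26 -0.98 0 0 255;0.32 -0.96 0 0 255;0.37 -0.94 0 0 255;0.42 -0.92 0 0 255;0.47 -0.89 0 0 255;0.52 -0.87 0 0 255;0.57 -0.84 0 0 255;0.62 -0.80 0 0 255;0.66 -0.77 0 0 255;0.70 -0.73 0 0 255;0.74 -0.69 0 0 255;0.78 -0.64 0 0 255;0.82 -0.60 0 0 255;0.85 -0.55 0 0 255;0.88 -0.50 0 0 255;0.90 -0.45 0 0 255;0.93 -0.40 0 0 255;0.95 -0.35 0 0 255;0.97 -0.30 0 0 255;0.98 -0.24 0 0 255;1.00 -0.19 0 0 255;1.00 -0.13 0 0 255
```

Emit:
drive_tool(
  moves="0.15 -1.00 0 0 255;0.21 -0.99 0 0 255;0.26 -0.98 0 0 255;0.32 -0.96 0 0 255;0.37 -0.94 0 0 255;0.42 -0.92 0 0 255",
)

```text
time_s: 28.38
position: [0.4974, 0.1773, 0.2592]
tool_rot: [0.039, 0.707, -0.038, 0.706]
ft_force: [-7.2, -1.4, 14.8]
width: 0.0245
```

Emit:
drive_tool(
  moves="0.47 -0.89 0 0 255;0.52 -0.87 0 0 255;0.57 -0.84 0 0 255;0.62 -0.80 0 0 255;0.66 -0.77 0 0 255;0.70 -0.73 0 0 255",
)

```text
time_s: 28.88
position: [0.4941, 0.1287, 0.2224]
tool_rot: [0.039, 0.705, -0.038, 0.708]
ft_force: [0.1, 0.7, -0.6]
width: -0.0005
```

```bash
python3 - <<'E'
from h import *
from plant import imaging
q=imaging.capture("side")
cv2.imwrite("pics/s9.png",cv2.resize(q["color"][20:220,170:370],None,fx=3,fy=3,interpolation=cv2.INTER_CUBIC))
f=1.45-1.35/2
th=np.radians(6.15);b=.095-.18*np.cos(f)
e=np.array([.4955+np.sin(th)*b,.1608+np.cos(th)*b,.112+.18*np.sin(f)-.0151]);print("expected",e)
go(e,-6.15)
E
```

```text
expected [0.4919 0.1274 0.2228]
t 28.93 pos [0.4925 0.1273 0.2208] zang -6.24 F [-0.1845 -0.8326 -1.2489] w 0.0001
 tool shift cm [-0.2027  0.0016 -0.0653] rows 1 each [-0.203  0.002 -0.065]
 turn about tool x (deg) -0.09 alt 179.9
```

View pics/s9.png

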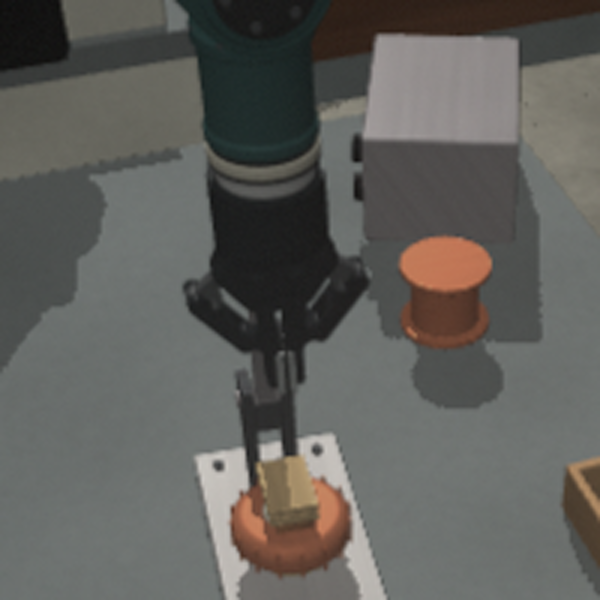

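The ball slipped out mid-arc: the fingers are shut, nothing is held, and the stack at zoom (287,490) looks undisturbed. I'll rise, check the bar and stack, then regrip deeper and harder and go slower.

Emit:
drive_tool(
  moves="-2 0 0 0 255;-4 0 0 0 200;-4 0 0 0 120;-4 0 0 0 80;0 0 0 0 80;0 0 0 0 80",
  newtons=120,
)

```text
time_s: 29.43
position: [0.4946, 0.1307, 0.364]
tool_rot: [0.039, 0.704, -0.036, 0.708]
ft_force: [0.3, 0.0, -1.1]
width: 0.0584
```

```bash
python3 chk.py c1 .0986; python3 - <<'E'
from h import *
from plant import imaging
q=imaging.capture("side");t=imaging.capture("top")
for n,p in(("side",q),("top",t)):
  for th in("bar_ball","bar_hinge","press_point"):
    r=imaging.mark_of(p,th); print(n,th,[(np.round(d["xyz"],4),round(d["p"],2)) for d in r[:2]])
cv2.imwrite("pics/s10.png",cv2.resize(q["color"][20:220,170:370],None,fx=3,fy=3,interpolation=cv2.INTER_CUBIC))
go([.504,.234,.36],-6.15)
E
```

```text
side 298 z 0.09743749296270063 a [-20.9975  -1.6313  18.1585] b [-35.4772  -3.8956  28.2352] ((-1.3241748809814453, -4.1309814453125), (68.26261901855469, 40.323883056640625), 89.7838134765625)
top 233 z 0.09991910016460946 a [-19.3702  -2.385   19.6114] b [-30.4418 -17.0769  -0.7428] ((0.42048072814941406, -15.410725593566895), (30.523971557617188, 40.05515670776367), 89.73989868164062)
t 29.53 pos [0.492  0.1301 0.3606] zang -6.05 F [-0.9346  0.1914 -0.5117] w 0.0585
 tool shift cm [26.2027  3.0864  0.0413] rows 7 each [3.743 0.441 0.006]
 turn about tool x (deg) 0.1 alt -179.9
side bar_ball [(array([0.5048, 0.2315, 0.2909]), 0.87)]
side bar_hinge [(array([0.5056, 0.257 , 0.1122]), 0.66)]
side press_point []
top bar_ball []
top bar_hinge []
top press_point [(array([ 0.5682, -0.2254, -0.0025]), 0.15)]
t 29.93 pos [0.4924 0.1293 0.3606] zang -6.13 F [-0.0736  0.0918  0.0353] w 0.0585
 tool shift cm [ 0.0502 10.5338  0.0374] rows 3 each [0.017 3.511 0.012]
 turn about tool x (deg) 0.02 alt -180.0
```

View pics/s10.png

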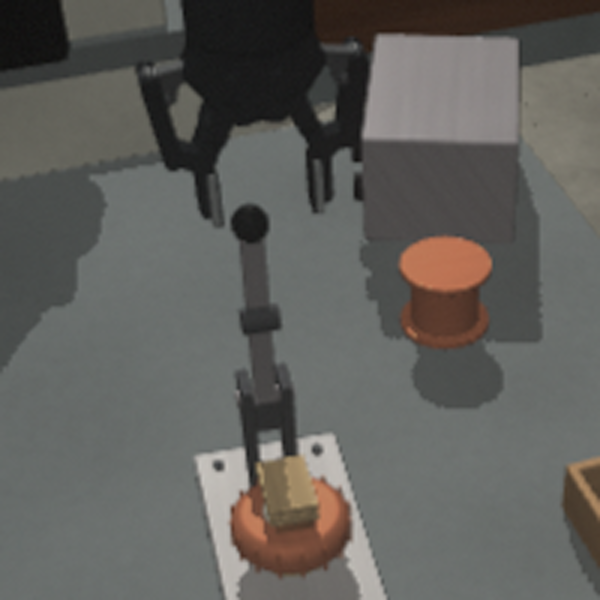

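The bar is up again with its ball at zoom (250,222), and the stack is unmoved (near edge at -30.4 mm). Second try, deeper.

Emit:
drive_tool(
  moves="0 3.5 0 0 80;0 3.5 0 0 80;0 3.5 0 0 80;0 0 0 0 80;0 0 0 0 80;0 0 0 0 80",
)

```text
time_s: 30.43
position: [0.5037, 0.2333, 0.3608]
tool_rot: [0.037, 0.706, -0.038, 0.706]
ft_force: [1.0, -1.0, -0.3]
width: 0.0589
```

```bash
python3 - <<'E'
from h import *
go([.5042,.2342,.267],-6.15)
E
```

```text
t 30.43 pos [0.5037 0.2333 0.3608] zang -6.12 F [ 1.0436 -1.0133 -0.3086] w 0.0589
 tool shift cm [9.3806 0.113  0.0435] rows 3 each [3.127 0.038 0.014]
 turn about tool x (deg) 0.03 alt -180.0
```

Emit:
drive_tool(
  moves="2.5 0.1 0.04 0 80;2.5 0 0 0 80;2.5 0 0 0 80;1.5 0 0 0 80;0.4 0 0 0 80;0 0 0 0 80;0 0 0 0 80;0 0 0 0 80",
)

```text
time_s: 31.1
position: [0.5054, 0.2345, 0.2686]
tool_rot: [0.039, 0.705, -0.038, 0.707]
ft_force: [-0.5, -0.4, -0.2]
width: 0.0589
```

Emit:
drive_tool(
  moves="0 0 0 0 150;0 0 0 0 180;0 0 0 0 220;0 0 0 0 255;0 0 0 0 255;0 0 0 0 255",
)

```text
time_s: 31.6
position: [0.5035, 0.2351, 0.2685]
tool_rot: [0.038, 0.707, -0.037, 0.705]
ft_force: [-4.5, -0.1, 7.6]
width: 0.0239
```

Emit:
drive_tool(
  moves="-0.15 0 -0.08 0 255;0 0 0 0 255;0 0 0 0 255",
)

```text
time_s: 31.85
position: [0.5035, 0.2351, 0.2686]
tool_rot: [0.038, 0.706, -0.038, 0.706]
ft_force: [0.1, 1.0, -3.0]
width: 0.0233
```

Emit:
drive_tool(
  moves="0.08 -0.50 0 0 255;0.08 -0.50 0 0 255;0.10 -0.50 0 0 255;0.11 -0.49 0 0 255;0 0 0 0 255",
)

```text
time_s: 32.27
position: [0.5014, 0.2149, 0.265]
tool_rot: [0.039, 0.706, -0.038, 0.706]
ft_force: [0.2, 5.1, -1.5]
width: 0.0236
```

Forces are now small (5 N, the spring). Continuing in short stretches.

Emit:
drive_tool(
  moves="0.26 -0.98 0 0 255;0.32 -0.96 0 0 255;0.37 -0.94 0 0 255;0 0 0 0 255",
)

```text
time_s: 32.6
position: [0.498, 0.183, 0.2557]
tool_rot: [0.034, 0.706, -0.037, 0.706]
ft_force: [-3.6, -1.2, 9.2]
width: 0.0236
```

Emit:
drive_tool(
  moves="0.42 -0.92 0 0 255;0.47 -0.89 0 0 255;0 0 0 0 255",
)

```text
time_s: 32.85
position: [0.4954, 0.1643, 0.2458]
tool_rot: [0.038, 0.707, -0.041, 0.705]
ft_force: [-0.2, -0.5, -0.1]
width: -0.0002
```

The grip slipped again at the same angle, about 1.1, even at 120 N, so pinching doesn't hold through the rotation. I'm changing tactic: with shut fingers I'll push the ball from behind and above with the fingertips' lower edge, following the arc until the tips rest on top of the ball. That doesn't depend on friction.

Emit:
drive_tool(
  moves="-2 0 0 0 255;-4 0 0 0 255;-4 0 0 0 255;-2 0 0 0 255;0 0 0 0 255",
  newtons=60,
)

```text
time_s: 33.27
position: [0.4996, 0.1682, 0.3713]
tool_rot: [0.04, 0.703, -0.037, 0.709]
ft_force: [0.3, 0.2, 0.2]
width: 0.0002
```

```bash
python3 chk.py d1 .0986; cat > arc.py <<'E'
from h import *
th=np.radians(6.15); ex=np.array([np.cos(th),-np.sin(th)]); ey=np.array([np.sin(th),np.cos(th)])
o=np.array([.4960,.1610])
def tcp(f):
    al=.7*f; de=10*np.clip((.6-f)/.53,0,1)
    cy=14*np.sin(al)-de; cz=np.sqrt(196-cy*cy) if cy>0 else 14
    b=95-180*np.cos(f)+cy+11; z=112+180*np.sin(f)+cz
    return np.r_[o+ey*b/1000,z/1000]
def rows(f0,f1,n):
    F=np.linspace(f0,f1,n+1);T=np.array([tcp(f) for f in F])
    D=np.diff(T,axis=0); b=D[:,:2]@ey
    return [(-round(100*dz,2),round(100*bb,2)) for dz,bb in zip(D[:,2],b)]
E
python3 - <<'E'
from arc import *
from plant import imaging
q=imaging.capture("side")
cv2.imwrite("pics/s11.png",cv2.resize(q["color"][20:220,170:370],None,fx=3,fy=3,interpolation=cv2.INTER_CUBIC))
r=imaging.mark_of(q,"bar_ball"); print([(np.round(d["xyz"],4),round(d["p"],2)) for d in r[:2]])
print("start",tcp(1.45)); t=tcp(1.45); t[:2]+=ey*.006; 
go(np.r_[t[:2],.36],-6.15); go(t,-6.15)
E
```

```text
side 298 z 0.0974399252409699 a [-20.9155  -1.2162  18.1585] b [-35.4602  -3.3461  28.2352] ((-1.3076019287109375, -3.8873558044433594), (67.7752456665039, 40.29257583618164), 89.7838134765625)
top 539 z 0.10013135734535057 a [-19.4439   0.336   20.0531] b [-29.9883   0.3629  30.5902] ((0.24652862548828125, 0.03165626525878906), (62.4690055847168, 40.5430793762207), 89.74028015136719)
t 33.37 pos [0.4965 0.1681 0.3668] zang -6.17 F [-0.1352 -0.4761 -0.8683] w -0.0001
 tool shift cm [26.8218 -0.7371 -0.0407] rows 7 each [ 3.832 -0.105 -0.006]
 turn about tool x (deg) -0.02 alt 180.0
[(array([0.5028, 0.2321, 0.2925]), 0.61)]
start [0.5063 0.2566 0.2981]
t 33.47 pos [0.4952 0.168  0.365 ] zang -6.15 F [-0.563   0.6198 -0.7712] w 0.0001
 tool shift cm [0.4812 9.5352 0.1531] rows 3 each [0.16  3.178 0.051]
 turn about tool x (deg) 0.0 alt -180.0
t 33.47 pos [0.4952 0.168  0.365 ] zang -6.15 F [-0.563   0.6198 -0.7712] w 0.0001
 tool shift cm [6.6737 9.5482 0.1698] rows 3 each [2.225 3.183 0.057]
 turn about tool x (deg) 0.0 alt -180.0
```

View pics/s11.png

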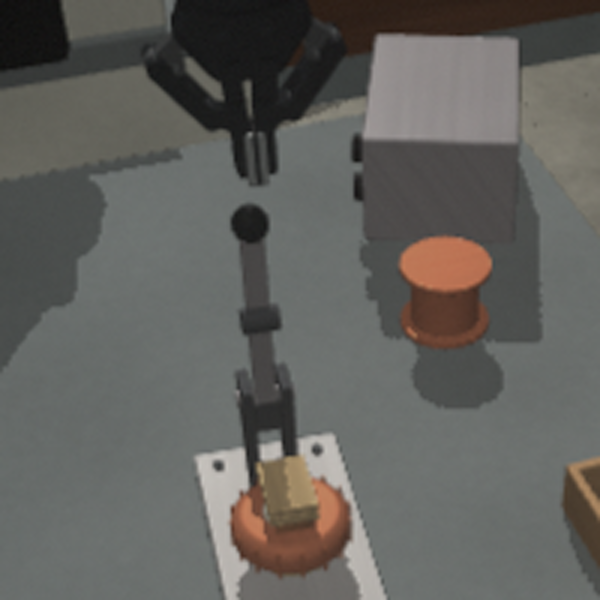

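The top view now sees the whole stack: offset (0.2, 0.0) mm, turned 0.3°. The bar is up with the ball at (250,222). I'm going behind the ball.

Emit:
drive_tool(
  moves="0 3.25 0.15 0 255;0 3.25 0 0 255;0 3.1 0 0 255;2 0 0 0 255;3 0 0 0 255;1.6 0 0 0 255;0 0 0 0 255;0 0 0 0 255;0 0 0 0 255",
)

```text
time_s: 34.22
position: [0.5085, 0.2634, 0.3007]
tool_rot: [0.038, 0.706, -0.038, 0.706]
ft_force: [0.8, -0.2, -0.0]
width: -0.0004
```

```bash
python3 - <<'E'
from arc import *
from plant import imaging
q=imaging.capture("side")
cv2.imwrite("pics/s12.png",cv2.resize(q["color"][20:220,170:370],None,fx=3,fy=3,interpolation=cv2.INTER_CUBIC))
go(tcp(1.45),-6.15)
R=rows(1.45,.10,27)
print(';'.join('%.2f %.2f 0 0 255'%r for r in R))
E
```

```text
t 34.27 pos [0.5089 0.2636 0.3014] zang -6.16 F [-0.4268 -0.4035  0.7137] w -0.0001
 tool shift cm [ 0.3308 -0.7192 -0.1824] rows 1 each [ 0.331 -0.719 -0.182]
 turn about tool x (deg) -0.01 alt 180.0
0.09 -0.92 0 0 255;0.13 -0.91 0 0 255;0.18 -0.90 0 0 255;0.22 -0.89 0 0 255;0.27 -0.88 0 0 255;0.31 -0.86 0 0 255;0.35 -0.85 0 0 255;0.39 -0.83 0 0 255;0.43 -0.81 0 0 255;0.47 -0.78 0 0 255;0.51 -0.76 0 0 255;0.55 -0.73 0 0 255;0.58 -0.70 0 0 255;0.62 -0.67 0 0 255;0.65 -0.64 0 0 255;0.68 -0.61 0 0 255;0.71 -0.57 0 0 255;0.70 -0.63 0 0 255;0.74 -0.59 0 0 255;0.78 -0.55 0 0 255;0.81 -0.51 0 0 255;0.84 -0.47 0 0 255;0.85 -0.43 0 0 255;0.87 -0.39 0 0 255;0.88 -0.34 0 0 255;0.89 -0.30 0 0 255;0.89 -0.26 0 0 255
```

View pics/s12.png

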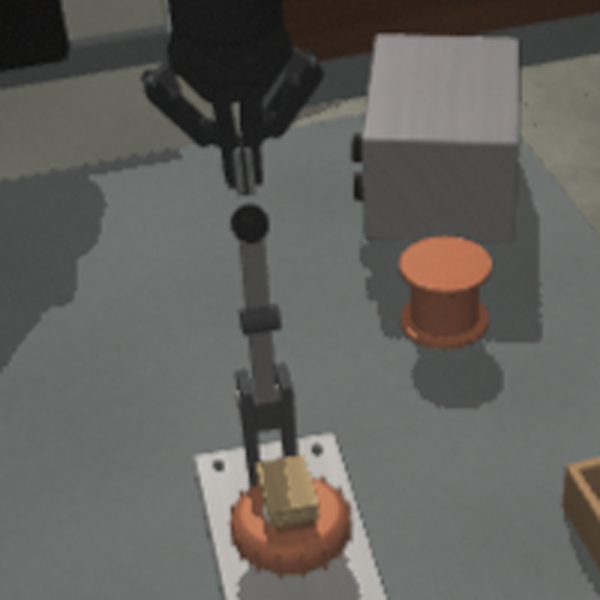

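Emit:
drive_tool(
  moves="0.6 0 -0.15 0 255;0 -0.4 0 0 255;0 -0.4 0 0 255;0 -0.2 0 0 255;0 0 0 0 255",
)

```text
time_s: 34.68
position: [0.5056, 0.2535, 0.2951]
tool_rot: [0.038, 0.706, -0.038, 0.706]
ft_force: [-0.2, 1.4, 0.1]
width: 0.0003
```

Emit:
drive_tool(
  moves="0.09 -0.92 0 0 255;0.13 -0.91 0 0 255;0.18 -0.90 0 0 255;0.22 -0.89 0 0 255;0 0 0 0 255",
)

```text
time_s: 35.1
position: [0.5013, 0.2146, 0.2881]
tool_rot: [0.039, 0.706, -0.04, 0.706]
ft_force: [-0.4, -0.3, 1.4]
width: -0.0001
```

```bash
python3 - <<'E'
from arc import *
from plant import imaging
q=imaging.capture("side")
cv2.imwrite("pics/s13.png",cv2.resize(q["color"][20:220,170:370],None,fx=3,fy=3,interpolation=cv2.INTER_CUBIC))
go(tcp(1.25),-6.15)
E
```

```text
t 35.15 pos [0.5015 0.2159 0.2883] zang -6.28 F [-0.2476  0.3962  1.814 ] w 0.0003
 tool shift cm [-0.3512  0.4854  0.0367] rows 1 each [-0.351  0.485  0.037]
 turn about tool x (deg) -0.13 alt 179.9
```

View pics/s13.png

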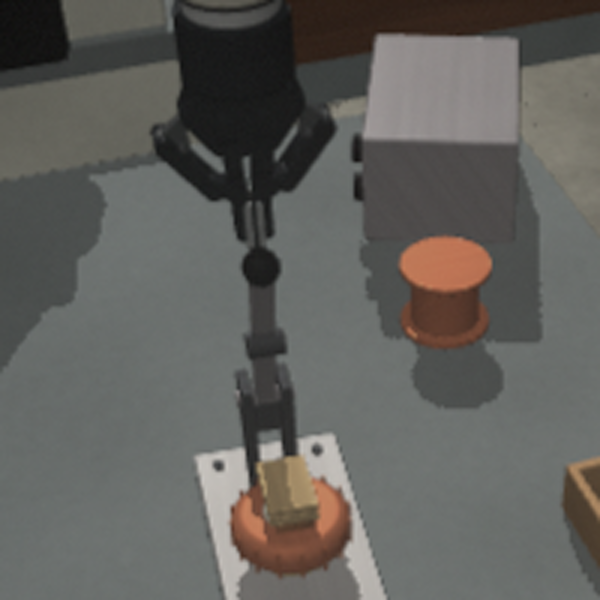

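The push works: the ball moved to zoom px (261,267) with the tips behind it. The contact sits rather high on the ball (force mostly vertical), so I'll shift the tips back and down before going on.

Emit:
drive_tool(
  moves="0.1 0.3 0 0 255;0.25 0.3 0 0 255;0.25 0.1 0 0 255;0.22 -0.89 0 0 255;0.27 -0.88 0 0 255;0.31 -0.86 0 0 255;0 0 0 0 255",
)

```text
time_s: 35.73
position: [0.4986, 0.1955, 0.2735]
tool_rot: [0.038, 0.707, -0.04, 0.705]
ft_force: [0.7, 0.8, -0.6]
width: -0.0001
```

```bash
python3 - <<'E'
from arc import *
from plant import imaging
q=imaging.capture("side")
cv2.imwrite("pics/s14.png",cv2.resize(q["color"][20:220,170:370],None,fx=3,fy=3,interpolation=cv2.INTER_CUBIC))
go(tcp(1.15),-6.15)
r=imaging.mark_of(q,"bar_ball"); print([(np.round(d["xyz"],4),round(d["p"],2)) for d in r[:2]])
E
```

```text
t 35.78 pos [0.4989 0.1966 0.2739] zang -6.29 F [0.1351 1.8504 1.7569] w 0.0
 tool shift cm [-1.2125  0.6844  0.0925] rows 1 each [-1.212  0.684  0.093]
 turn about tool x (deg) -0.14 alt 179.9
[(array([0.4896, 0.1633, 0.0942]), 0.73), (array([0.4958, 0.1689, 0.2698]), 0.67)]
```

View pics/s14.png

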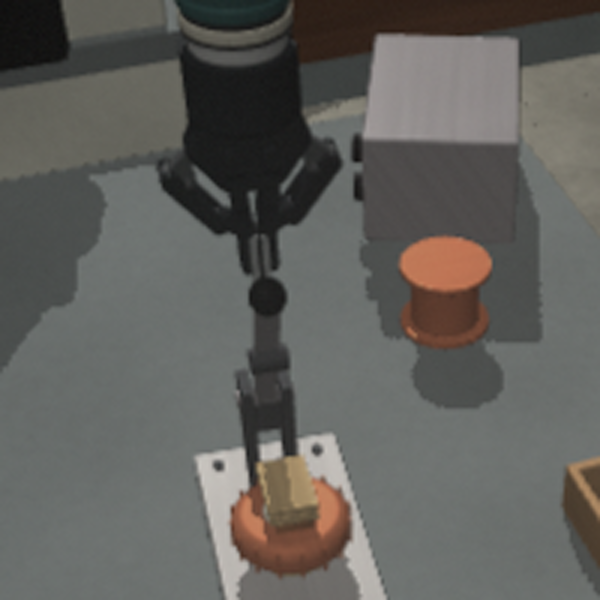

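The ball is at (267,297), φ ≈ 1.07, with the contact force at 45°, which is the best direction. I'll re-plan the rest from this measured state.

```bash
python3 - <<'E'
import numpy as np
f=np.linspace(1.07,.12,20)
oy=np.interp(f,[.1,.5,1.07],[6,21,27.5]);oz=np.interp(f,[.1,.5,1.07],[14,11,4])
y=95-180*np.cos(f)+oy;z=112+180*np.sin(f)+oz
print(';'.join('%.2f %.2f 0 0 255'%(-b/10,a/10) for a,b in zip(np.diff(y),np.diff(z))))
th=np.radians(6.15)
for i in(6,12,19): print(f[i],.4960+np.sin(th)*y[i]/1e3,.161+np.cos(th)*y[i]/1e3,z[i])
E
```

```text
0.39 -0.84 0 0 255;0.43 -0.81 0 0 255;0.47 -0.79 0 0 255;0.50 -0.76 0 0 255;0.54 -0.73 0 0 255;0.57 -0.70 0 0 255;0.60 -0.67 0 0 255;0.63 -0.63 0 0 255;0.66 -0.60 0 0 255;0.68 -0.56 0 0 255;0.71 -0.52 0 0 255;0.74 -0.56 0 0 255;0.77 -0.57 0 0 255;0.79 -0.53 0 0 255;0.81 -0.49 0 0 255;0.82 -0.45 0 0 255;0.84 -0.41 0 0 255;0.85 -0.36 0 0 255;0.85 -0.32 0 0 255
0.77 0.4949131512277361 0.1509134128569286 244.98855347923998
0.47 0.4911140108119093 0.11565518572273316 204.7445313682323
0.12 0.48775561644717874 0.08448733764199727 147.39819731200546
```

Emit:
drive_tool(
  moves="0.39 -0.84 0 0 255;0.43 -0.81 0 0 255;0.47 -0.79 0 0 255;0.50 -0.76 0 0 255;0.54 -0.73 0 0 255;0.57 -0.70 0 0 255;0 0 0 0 255",
)

```text
time_s: 36.42
position: [0.494, 0.1503, 0.2443]
tool_rot: [0.038, 0.707, -0.039, 0.706]
ft_force: [0.2, 0.1, 1.2]
width: 0.0002
```

```bash
python3 - <<'E'
from arc import *
from plant import imaging
q=imaging.capture("side")
cv2.imwrite("pics/s15.png",cv2.resize(q["color"][60:260,170:370],None,fx=3,fy=3,interpolation=cv2.INTER_CUBIC))
go([.4949,.1509,.245],-6.15)
r=imaging.mark_of(q,"bar_ball"); print([(np.round(d["xyz"],4),round(d["p"],2)) for d in r[:2]])
E
```

```text
t 36.47 pos [0.4942 0.1511 0.2448] zang -6.24 F [-0.4359  0.3015  1.818 ] w -0.0
 tool shift cm [-0.0224 -0.0171  0.0694] rows 1 each [-0.022 -0.017  0.069]
 turn about tool x (deg) -0.09 alt 179.9
[(array([0.4909, 0.1239, 0.2372]), 0.69)]
```

View pics/s15.png

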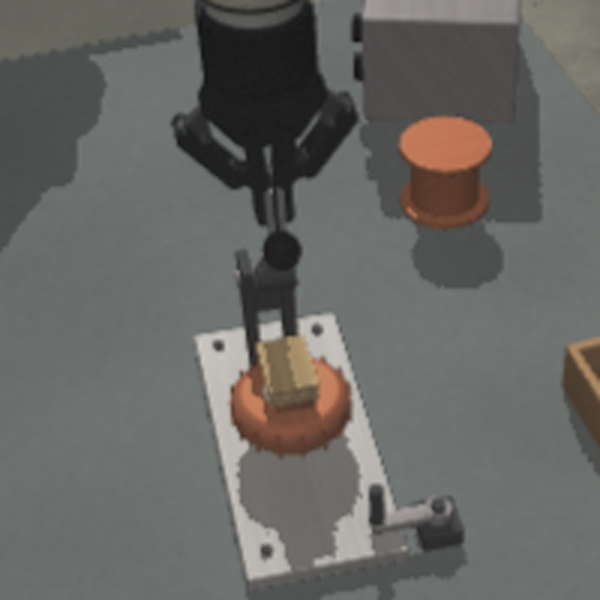

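On plan: the ball is at (282,250), φ ≈ 0.77. Continuing.

Emit:
drive_tool(
  moves="0.60 -0.67 0 0 255;0.63 -0.63 0 0 255;0.66 -0.60 0 0 255;0.68 -0.56 0 0 255;0.71 -0.52 0 0 255;0.74 -0.56 0 0 255;0 0 0 0 255",
)

```text
time_s: 37.1
position: [0.4899, 0.116, 0.2037]
tool_rot: [0.038, 0.707, -0.039, 0.705]
ft_force: [2.0, 1.5, 1.2]
width: -0.0005
```

```bash
python3 - <<'E'
from arc import *
from plant import imaging
q=imaging.capture("side")
cv2.imwrite("pics/s16.png",cv2.resize(q["color"][60:260,170:370],None,fx=3,fy=3,interpolation=cv2.INTER_CUBIC))
go([.4911,.1157,.2047],-6.15)
r=imaging.mark_of(q,"bar_ball"); print([(np.round(d["xyz"],4),round(d["p"],2)) for d in r[:2]])
E
```

```text
t 37.15 pos [0.49   0.1164 0.2043] zang -6.2 F [-0.8814  0.6787  1.065 ] w -0.0001
 tool shift cm [-0.0414 -0.0564  0.1154] rows 1 each [-0.041 -0.056  0.115]
 turn about tool x (deg) -0.05 alt 179.9
[(array([0.4897, 0.0944, 0.1971]), 0.74)]
```

View pics/s16.png

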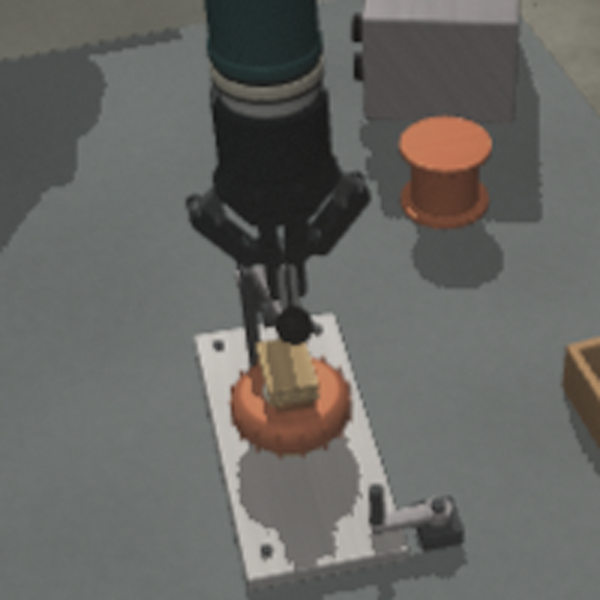

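The ball is at (293,325), φ ≈ 0.47. Finish the approach to about 0.12.

Emit:
drive_tool(
  moves="0.74 -0.60 0.03 0 255;0.77 -0.57 0.03 0 255;0.79 -0.55 0 0 255;0.81 -0.50 0 0 255;0.82 -0.47 0 0 255;0.84 -0.43 0 0 255;0 0 0 0 255",
)

```text
time_s: 37.78
position: [0.4873, 0.0843, 0.156]
tool_rot: [0.038, 0.707, -0.039, 0.705]
ft_force: [-0.8, -1.5, 3.1]
width: -0.0002
```

```bash
python3 - <<'E'
from arc import *
from plant import imaging
q=imaging.capture("side");t=imaging.capture("top")
cv2.imwrite("pics/s17.png",cv2.resize(q["color"][110:270,190:370],None,fx=4,fy=4,interpolation=cv2.INTER_CUBIC))
for n,p in(("s",q),("t",t)):
  r=imaging.mark_of(p,"bar_ball"); print(n,[(np.round(d["xyz"],4),round(d["p"],2)) for d in r[:2]])
f=.07;b=.095-.18*np.cos(f)
print("ball goal",o+ey*b,.112+.18*np.sin(f))
go(np.r_[o+ey*(b+.002),.138],-6.15)
E
```

```text
s [(array([0.4847, 0.076 , 0.1439]), 0.46)]
t []
ball goal [0.4869 0.0769] 0.1245897125207559
t 37.98 pos [0.4875 0.0851 0.1575] zang -6.18 F [-1.0288 -1.5007  3.0063] w 0.0002
 tool shift cm [ 1.9481 -0.6162  0.0298] rows 1 each [ 1.948 -0.616  0.03 ]
 turn about tool x (deg) -0.03 alt 180.0
```

View pics/s17.png

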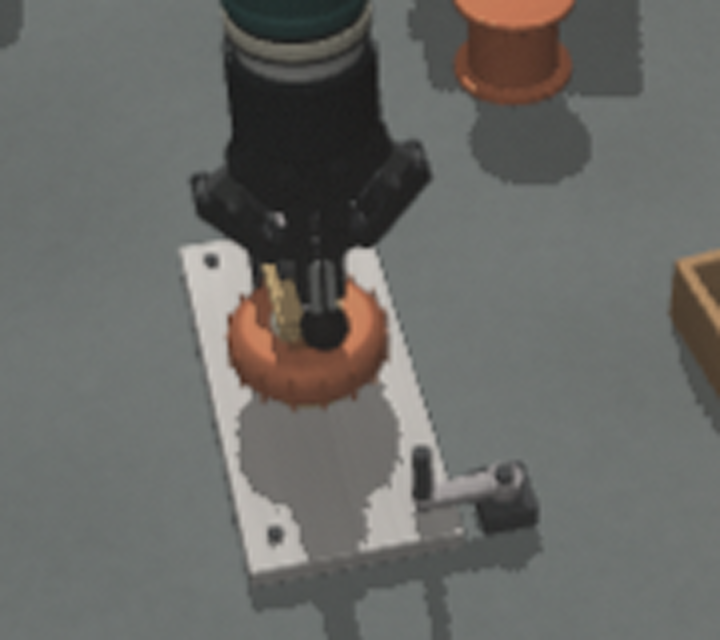

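The ball is at (325,328) under the fingertips, φ ≈ 0.18. Now straight down until the nose meets the stack.

Emit:
drive_tool(
  moves="0.3 -0.15 0 0 255;0.4 -0.15 0 0 255;0.4 -0.15 0 0 255;0.4 -0.1 0 0 255;0.2 0 0 0 255;0 0 0 0 255;0 0 0 0 255",
)

```text
time_s: 38.57
position: [0.4875, 0.0814, 0.1403]
tool_rot: [0.038, 0.706, -0.038, 0.706]
ft_force: [-0.2, 0.9, 2.5]
width: -0.0002
```

Emit:
drive_tool(
  moves="0.15 0 0 0 255;0.15 0 0 0 255;0 0 0 0 255;0 0 0 0 255",
)

```text
time_s: 38.9
position: [0.4876, 0.081, 0.1379]
tool_rot: [0.038, 0.706, -0.038, 0.706]
ft_force: [-2.6, 1.4, 6.6]
width: -0.0
```

Contact at z ≈ 0.138, where the stack rather than the stop (0.126) should catch the bar. Press harder.

Emit:
drive_tool(
  moves="0.15 0 0 0 255;0.15 0 0 0 255;0 0 0 0 255;0 0 0 0 255",
)

```text
time_s: 39.23
position: [0.4877, 0.081, 0.1369]
tool_rot: [0.039, 0.706, -0.037, 0.706]
ft_force: [-6.7, 1.4, 27.8]
width: -0.0002
```

Emit:
drive_tool(
  moves="0.15 0 0 0 255;0 0 0 0 255;0 0 0 0 255",
)

```text
time_s: 39.48
position: [0.4877, 0.0809, 0.1365]
tool_rot: [0.039, 0.706, -0.037, 0.706]
ft_force: [-10.5, 0.7, 39.6]
width: -0.0
```

About 40 N at the ball, roughly 75 N on the stack. I'll check that it stays steady and look at everything.

Emit:
drive_tool(
  moves="0 0 0 0 255;0 0 0 0 255;0 0 0 0 255;0 0 0 0 255;0 0 0 0 255;0 0 0 0 255;0 0 0 0 255;0 0 0 0 255;0 0 0 0 255;0 0 0 0 255;0 0 0 0 255;0 0 0 0 255",
)

```text
time_s: 40.48
position: [0.4877, 0.0809, 0.1365]
tool_rot: [0.039, 0.706, -0.037, 0.706]
ft_force: [-9.0, 1.6, 39.0]
width: 0.0004
```

```bash
python3 - <<'E'
from arc import *
from plant import imaging
q=imaging.capture("side");t=imaging.capture("top")
cv2.imwrite("pics/s18.png",cv2.resize(q["color"][140:270,200:340],None,fx=4.5,fy=4.5,interpolation=cv2.INTER_CUBIC))
cv2.imwrite("pics/t18.png",t["color"])
for n,p in(("s",q),("t",t)):
  for th_ in("bar_ball","button_pin","button_pivot","small_coil","bobbin","spacer1_mid"):
    r=imaging.mark_of(p,th_); print(n,th_,[(np.round(d["xyz"],4),round(d["p"],2)) for d in r[:3]])
go(np.r_[.4877,.081,.1365],-6.15)
E
```

```text
s bar_ball [(array([0.484 , 0.0752, 0.1213]), 0.57)]
s button_pin [(array([0.5273, 0.0349, 0.0508]), 0.7)]
s button_pivot [(array([0.5783, 0.0307, 0.047 ]), 0.8)]
s small_coil [(array([ 0.5722, -0.2267, -0.0008]), 0.81)]
s bobbin [(array([ 0.4664, -0.2189,  0.002 ]), 0.76)]
s spacer1_mid [(array([ 0.592 , -0.3378,  0.004 ]), 0.57)]
t bar_ball []
t button_pin [(array([0.5276, 0.0358, 0.0498]), 0.62), (array([ 0.465 , -0.3529,  0.0028]), 0.27)]
t button_pivot [(array([0.5729, 0.0283, 0.0427]), 0.91), (array([0.5037, 0.2572, 0.1148]), 0.19)]
t small_coil [(array([ 0.5694, -0.2242, -0.0021]), 0.62)]
t bobbin [(array([ 0.4632, -0.2174, -0.003 ]), 0.73)]
t spacer1_mid [(array([ 0.588 , -0.3404,  0.0033]), 0.83)]
t 41.18 pos [0.4877 0.0809 0.1365] zang -6.18 F [-10.0197   1.6263  39.4233] w 0.0001
 tool shift cm [ 0.0001  0.008  -0.0041] rows 1 each [ 0.     0.008 -0.004]
 turn about tool x (deg) -0.03 alt 180.0
```

View pics/s18.png

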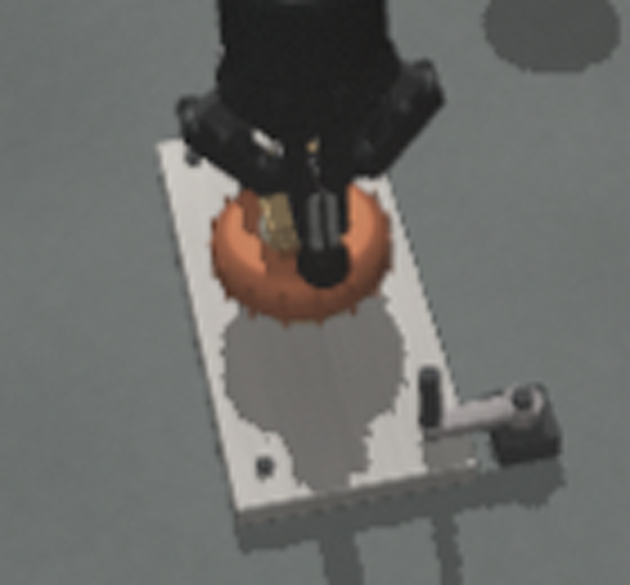

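View pics/t18.png

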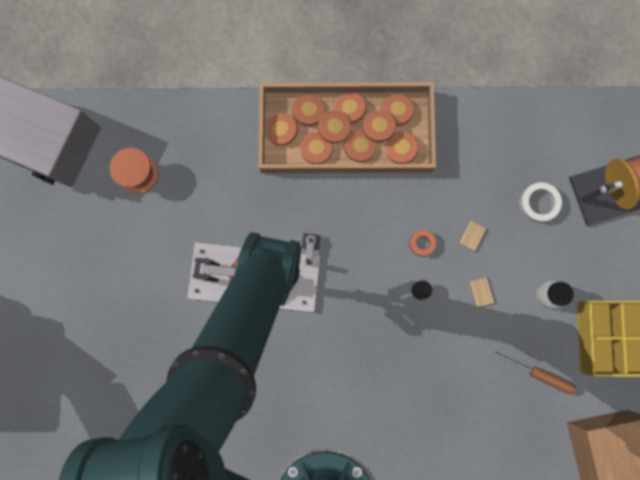

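```bash
python3 - <<'E'
from plant import sense, job
job.hand_in()
s=sense();print(s["time_s"],s["position"],s["ft_force"])
E
```

```text
the job is handed in; nothing more can be done
the job is handed in; nothing more can be done
```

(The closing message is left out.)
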